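# Thread the candlestick collars on the leaning spindle

## Task

Assemble the turned candlestick collars on the leaning spindle. First pick up the blue hook tool, lower its tip into the bore of the collar that lies under the drying rack, draw that collar out clear of the rack, and set the hook aside on the table. Then thread the collars on the spindle one after the other, red first, then gold, then white, guiding each one down in the gripper until it sits fully home and flush before you let go; leave the brush jar, the bottle and the tumbler where they stand.

Things in the scene. Friction and masses are not known exactly. Their poses are not given: they have to be found in the camera images.
- spindle: Steel spindle, 24 mm diameter, leaning 0.56 rad (32 deg) from vertical. Origin on its axis at the shoulder where the first collar sits, 65 mm above the table; z runs along it to its free end 62 mm away (last 10 mm taper to 14 mm diameter); y is level. The shoulder ends a 44 mm diameter pedestal, 45 mm long. It leans to the stand's -x, roughly to the robot. Collars have 1.5 mm play all round.
- stand: The fixed stand that carries the spindle: dark wooden base 110 x 100 x 26 mm with a 70 x 70 mm steel plate on it, up to 33 mm high. Origin at the centre of its underside, z up; the spindle shoulder lies at x = -20 mm, 65 mm up, and leans towards -x.
- rack: Fixed drying rack: open grid of steel wires 120 to 128 mm above the table, 200 mm deep (x), 300 mm wide (y), on four 10 mm corner legs. Origin on the table under its centre, z up. Its entry edge, at x = -100 mm, faces the middle of the table; one of the three collars (any of them) lies on the table under it, 80 to 120 mm in from that edge.
- collar_red: Red-brown turned wooden collar, a flat ring with a row of beads on its top face: 68 mm outer diameter, 27 mm bore, 16 mm thick, 50 to 130 g. Lies flat on the table to start with. Origin at the centre of its underside, z along the bore, up. It is the first, against the shoulder on the spindle.
- collar_gold: Gilded turned wooden collar, a flat ring with a row of beads on its top face: 64 mm outer diameter, 27 mm bore, 16 mm thick, 50 to 130 g. Lies flat on the table to start with. Origin at the centre of its underside, z along the bore, up. It is the second, on the red one on the spindle.
- collar_white: White gessoed turned wooden collar, a flat ring with a row of beads on its top face: 60 mm outer diameter, 27 mm bore, 16 mm thick, 50 to 130 g. Lies flat on the table to start with. Origin at the centre of its underside, z along the bore, up. It is the third, on the gold one on the spindle.
- hook: Hook tool, 160 g, standing on the table: blue handle block 100 long (x) x 22 wide (y) x 46 mm high; a 12 mm thick steel rod, axis 36 mm above the underside, leaves its front along +x to x = 200 mm and bends straight down to underside level. Origin at the centre of the handle's underside, z up. Balances 20 mm ahead of it. The rod clears the table by 30 mm, so it passes over a collar.
- hook_tip (a point): Lower end of the hook's downturned tip (12 mm diameter, 30 mm below the rod), at x = 200 mm in the hook's frame, level with the underside of the handle.
- brush_jar: Bystander: blue ceramic pot of 72 mm diameter, 100 mm high, with brushes standing in it up to about 200 mm. Origin at the centre of its underside.
- bottle: Bystander: amber bottle, 60 mm diameter, 150 mm high. Origin at the centre of its underside.
- tumbler: Bystander: glass tumbler, 68 mm diameter at the rim, 85 mm high. Origin at the centre of its underside.
Not all that is in view belongs to the job. There is more than one size of the collar_gold; the one meant has the size given above.

How it is judged:
By the outcome, as a careful person would: the job done as asked, in the order asked, and still so for the second after the job is handed in, with the robot touching nothing.
It also fails if it takes over 72 s, if anything falls off the work surface, if the arm or the gripper's body presses on something with over 40 N, if the wrist force passes 120 N, or if a joint passes its speed limit or range.

## Robot

A 7-joint arm with a two-finger parallel gripper is mounted at the origin on the work surface. World frame = base frame: x ahead of the robot, y to its left, z up, the work surface at z = 0. Lengths are in m, angles in degrees, forces in N, time in s.
With the tool pointing down it reaches from about 0.425 to 0.825 m from the base axis. Payload 3.6 kg.
Tool frame: the origin (TCP) lies at the very end of the fingers, on their centre line; the grasp point (between the pads) lies 19 mm behind it; y points along the fingers, x is the direction in which the jaws open and shut, and the axes are right-handed (so a half turn about y gives the same grasp; the last joint's range is limited). The gripper opens to 85 mm and grips with 20 to 120 N. Pads are 22 mm wide; open, the fingers measure 114 mm over their backs; the gripper's body (76 mm by 85 mm) begins 54 mm behind the grasp point. The pads swing forward as they close: fully open they stand 13 mm farther back than shut.
Start: joints at [-77.321, 35.231, -0.722, 81.555, 0.464, 63.22, -2.315], TCP at [0.159, 0.63, 0.204] pointing down, gripper open.
Joint ranges: [-178.69, 178.69], [-17.37, 117.87], [-77.05, 75.6], [15.02, 138.74], [-78.02, 258.01], [0.78, 113.62], [-162.83, 162.83]. Speed limits (degrees/s): [159.86, 159.86, 180, 180, 180, 180, 180].

## Interface

Orientations are given as [roll, pitch, yaw] about the fixed x, y, z axes, in that order (R = Rz(yaw) Ry(pitch) Rx(roll)).
In Python, from plant import robot gives the robot as it stands.
- The arm moves only by the shell command python3 -m crank 'ROWS' [OPENING] [FORCE]. ROWS is a JSON object of lists of equal length, an entry for each row: "linear": the shift along the tool's x, y, z in m, a list of three; "rot": the turn, a rotation vector about the tool's x, y, z in rad, a list of three. A call has 1 to 5 rows; each row shifts and turns the commanded pose from where the row before left it, along the tool's axes as they then stand; what a row does not reach is not made up. A row lasts 1/8 s, in which the tool goes at most 62.5 mm and 10.7 degrees, less where a joint would pass 70% of its speed; a pose out of reach is approached as far as the arm can. A call is refused whole if a number of a shift passes 0.0625 or a number of a turn 0.188, either way. A call with a gripper value outside its range is refused whole. OPENING is the gripper's target within -1 to 1 (shut at 1, half-way at 0, fully open at -1), set as the call begins (- or left out, the last holds). The fingers move at their own pace and stop on an object; FORCE is the grip in N (left out, the last holds). Time passes only in rows, so rows that do not move let the fingers close. It gives the time, the measured TCP pose, the force and the opening at its end, in the units of the state.
- robot.observe(): the state, without advancing time (a new reading comes with each control period).
- robot.capture(name): name is "scene" or "top" or "wrist"; returns a dict with "img" (420x560x3 uint8, red, green, blue), "fx", "fy", "cx", "cy" (pixels), "rvec" (rotation vector, rad) and "tvec" (3), from world to camera coordinates, as OpenCV has them. Camera axes: x right, y down, z forward; pixel columns grow to the right and rows downward; lengths in m; the calibration is good to about 2 mm. A picture is of the moment at which its call begins. There is no depth.
- robot.close_job(): hands the job in, once; it reports no verdict.
Trained networks look in a picture, given as the dict that the camera call returned (one of the last four; its "shot" number tells which), for a name from the list of things; names that differ only in an ending like _2 or _b are one class to them, and where a whole thing is asked for, a point or a joint stands for the part that bears it (a point fixed in the world has none). Each returns a list of dicts, best first, with "conf" (0 to 1); they miss things now and then, are a little off and sometimes report something else, mostly with a low value. They report only what shows in the picture. A call takes as long as a camera call. They do not tell look-alikes from the thing itself.
- robot.recognise(picture, label): "position" ([x, y, z] in m, in the coordinates of the camera as it stood for that picture, good to about 4 mm: the middle of the surface that is visible of it).
- robot.outline_of(picture, label): "mask" (420x560 bool, what is visible of it).
The state is a dict: "time": time; "joints": joint angles; "qd": joint speeds; "joint_torque": joint torques, N m; "eef_pos": TCP position; "tcp_rot": TCP orientation; "wrist_force": force on the tool from outside, world axes, zero at the start; "wrist_torque": the same for the moment, N m; "finger_gap": finger opening in m.
Only numpy, scipy, OpenCV 4.12 (cv2) and the standard library are available. Lean on these libraries where they do the work, as an engineer would, in place of code of your own. Each camera call takes 0.05 s, during which the arm holds its last target.

## Working session

There is one attempt and no reset: what is moved stays moved. The work goes in short steps, Python scripts to look and compute and a shell command to move; the robot and the scene stay as the last step left them, time stands still between calls to the robot, and variables do not carry over. Pictures are saved under pics/ and viewed, and the job is handed in when it is done.

```bash
ls; mkdir -p pics; cat > h.py <<'E'
import numpy as np, cv2, json
from scipy.spatial.transform import Rotation as R
from plant import robot
def cap(n,f=None):
    p=robot.capture(n)
    if f: cv2.imwrite('pics/'+f,p['img'][:,:,::-1])
    return p
def Rt(p): return R.from_rotvec(np.array(p['rvec']).ravel()).as_matrix(), np.array(p['tvec']).ravel()
def c2w(p,x):
    r,t=Rt(p); return r.T@(np.array(x)-t)
def proj(p,X):
    r,t=Rt(p); c=(r@np.atleast_2d(X).T).T+t
    return np.c_[p['fx']*c[:,0]/c[:,2]+p['cx'],p['fy']*c[:,1]/c[:,2]+p['cy']]
def ray(p,uv,z):
    r,t=Rt(p); d=r.T@np.array([(uv[0]-p['cx'])/p['fx'],(uv[1]-p['cy'])/p['fy'],1]); o=-r.T@t
    return o+d*(z-o[2])/d[2]
E
python3 - <<'E'
from h import *
np.set_printoptions(precision=4,suppress=True)
s=robot.observe(); print(s)
for n in ['scene','top']:
    p=cap(n,n+'0.png')
    r,t=Rt(p); print(n,-r.T@t)
    for l in ['spindle','stand','rack','collar_red','collar_gold','collar_white','hook','hook_tip','brush_jar','bottle','tumbler']:
        try:
            for d in robot.recognise(p,l)[:3]: print(l,round(d['conf'],2),c2w(p,d['position']),proj(p,c2w(p,d['position'])).round(0)[0])
        except Exception as e: print(l,e)
E
```

```text
pics
{'time': 0.0, 'joints': array([-77.3218,  35.2896,  -0.7251,  81.6421,   0.4632,  63.2211,
        -2.3134]), 'qd': array([ 0.0509,  0.0595, -0.0558,  0.0592, -0.0659,  0.0852, -0.0162]), 'joint_torque': array([  0.0006, -46.9236,   0.2596, -17.1033,   0.01  ,   0.0098,
         0.    ]), 'eef_pos': array([0.1592, 0.6293, 0.2026]), 'tcp_rot': array([-90.0001,   0.1499,  75.8101]), 'wrist_force': array([ 0.2232, -0.1205,  0.1736]), 'wrist_torque': array([-0.0293,  0.0488, -0.0158]), 'finger_gap': 0.08535564306608164}
scene [ 1.4718 -0.3177  0.8074]
spindle 0.63 [ 0.6008 -0.1925  0.0664] [206. 223.]
spindle 0.39 [0.8117 0.0983 0.0561] [361. 257.]
spindle 0.38 [ 0.6199 -0.2073  0.0229] [203. 244.]
stand 0.9 [ 0.621  -0.2067  0.0221] [203. 245.]
rack 0.94 [0.5408 0.31   0.1241] [389. 149.]
collar_red 0.81 [ 0.4562 -0.2683  0.0137] [166. 211.]
collar_gold 0.92 [ 0.6489 -0.031   0.0236] [279. 235.]
collar_gold 0.59 [0.6977 0.0726 0.0127] [327. 241.]
collar_gold 0.58 [ 0.7859 -0.2243  0.023 ] [213. 298.]
hook 0.95 [ 0.4964 -0.0161  0.0328] [265. 193.]
hook_tip 0.82 [ 0.4975 -0.017   0.
[... 260 characters left out ...]
 [ 0.5978 -0.2017  0.0229] [357. 220.]
rack 0.9 [0.499  0.3325 0.1251] [144. 254.]
collar_red 0.88 [ 0.4385 -0.2714  0.0162] [382. 280.]
collar_gold 0.92 [ 0.6518 -0.0426  0.0198] [298. 199.]
collar_gold 0.91 [0.6916 0.0736 0.0193] [255. 184.]
collar_gold 0.62 [ 0.7732 -0.2208  0.0208] [364. 156.]
collar_white 0.67 [0.5412 0.3399 0.0153] [155. 237.]
hook 0.75 [0.4828 0.0064 0.0458] [278. 262.]
hook_tip 0.68 [0.4834 0.0058 0.0435] [278. 262.]
hook_tip 0.64 [ 0.5994 -0.205   0.0238] [358. 220.]
hook_tip 0.28 [ 0.4387 -0.2671  0.0155] [380. 280.]
brush_jar 0.96 [ 0.7719 -0.0848  0.1009] [316. 149.]
bottle 0.85 [ 0.4482 -0.3603  0.1045] [426. 280.]
tumbler 0.59 [0.811  0.1058 0.0506] [243. 137.]
```

View images.

View pics/scene0.png

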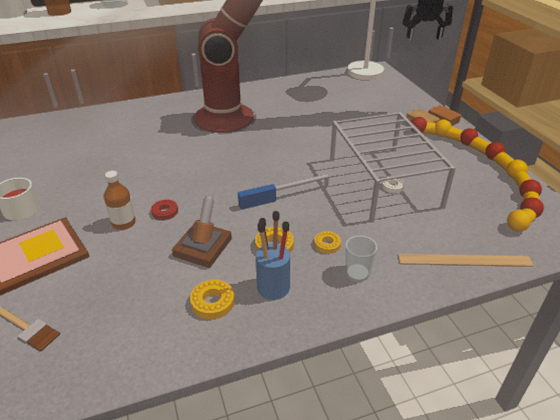

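View pics/top0.png

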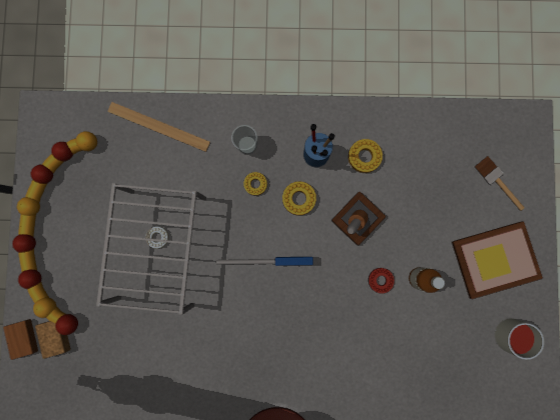

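```bash
python3 - <<'E'
from h import *
np.set_printoptions(precision=4,suppress=True)
p=cap('top'); print(p['fx'],p['cx'],p['cy'])
big=cv2.resize(p['img'][120:300,90:450],None,fx=2.2,fy=2.2,interpolation=cv2.INTER_CUBIC); cv2.imwrite('pics/topbig.png',big[:,:,::-1])
for l,z in [('collar_gold',.016),('collar_red',.016),('collar_white',.016),('hook',.04),('stand',.03),('rack',.124),('spindle',.07),('bottle',.1),('tumbler',.085),('brush_jar',.1)]:
    for d in robot.outline_of(p,l)[:3]:
        m=d['mask'].astype(np.uint8); c=max(cv2.findContours(m,0,1)[0],key=cv2.contourArea)
        (u,v),rad=cv2.minEnclosingCircle(c); w=ray(p,(u,v),z); w2=ray(p,(u+rad,v),z)
        rr=cv2.minAreaRect(c); box=cv2.boxPoints(rr)
        print(l,round(d['conf'],2),(round(u),round(v)),w,'diam',2000*np.linalg.norm(w2-w), 'area diam', 1e3*2*np.sqrt(cv2.contourArea(c)/np.pi)*np.linalg.norm(w2-w)/rad)
        if l in('hook','stand','rack'): print([ray(p,b,z)[:2] for b in box])
E
```

```text
420.8518672348695 284.8681320366169 211.35051632961103
collar_gold 0.82 (364, 156) [ 0.7747 -0.2225  0.016 ] diam 94.62510601349322 area diam 89.55995521327307
collar_gold 0.75 (298, 198) [ 0.655  -0.0447  0.016 ] diam 94.19506151914572 area diam 90.2603679569036
collar_gold 0.74 (254, 184) [0.6921 0.0764 0.016 ] diam 65.54511211965017 area diam 62.770869421708475
collar_red 0.88 (380, 280) [ 0.4387 -0.2671  0.016 ] diam 70.3986329233048 area diam 66.39715717705475
collar_red 0.15 (157, 237) [0.5407 0.3365 0.016 ] diam 61.989124541249126 area diam 50.25330093056174
collar_white 0.81 (157, 237) [0.5419 0.3346 0.016 ] diam 59.68105428344171 area diam 44.33352457336938
collar_white 0.67 (264, 261) [0.4831 0.0447 0.016 ] diam 257.8038527567041 area diam 68.70673014403125
hook 0.95 (264, 261) [0.484  0.0433 0.04  ] diam 252.49508778283047 area diam 69.1231340360342
[array([0.4944, 0.1701]), array([ 0.4998, -0.0825]), array([ 0.4737, -0.0829]), array([0.4683, 0.1692])]
hook 0.16 (358, 218) [ 0.6023 -0.2011  0.04  ] diam 137.50129529056719 area diam 112.66245721035128
[array([ 0.5928, -0.12
[... 298 characters left out ...]
ck 0.65 (138, 248) [0.5122 0.3458 0.124 ] diam 341.8472513385549 area diam 79.60822105361736
[array([0.3737, 0.4434]), array([0.675 , 0.4205]), array([0.6563, 0.2524]), array([0.3563, 0.279 ])]
spindle 0.88 (355, 222) [ 0.5911 -0.1899  0.07  ] diam 64.80956404675074 area diam 47.433851526284954
bottle 0.97 (426, 280) [ 0.4483 -0.3614  0.1   ] diam 90.8138686948083 area diam 72.05789859696641
tumbler 0.61 (244, 140) [0.7963 0.099  0.085 ] diam 78.43017109952292 area diam 70.2518832196151
brush_jar 0.77 (314, 146) [ 0.7804 -0.081   0.1   ] diam 110.51244251088306 area diam 82.51191851423425
brush_jar 0.21 (358, 218) [ 0.5982 -0.1913  0.1   ] diam 133.20961506475655 area diam 108.86920200766491
```

View pics/topbig.png

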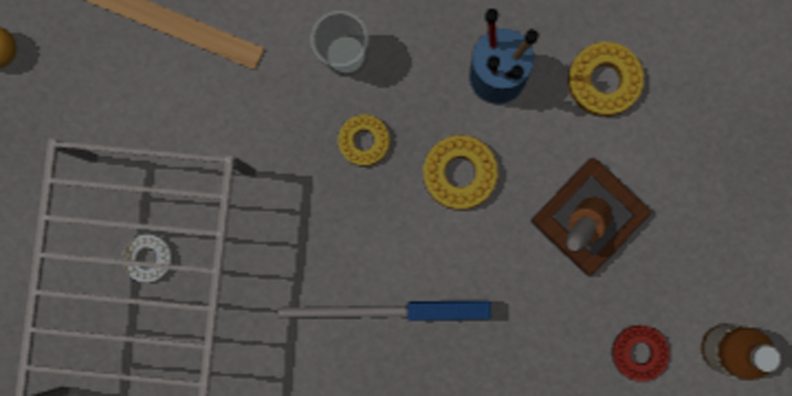

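Gold candidates in the top view: (364,156) and (298,198), both about 92 mm across, and (254,184), about 64 mm. The one at (254,184) fits. I'll check it in a crop before I grasp it. White lies under the rack at (157,237) and red at (380,280). The hook runs from (218,262) to its handle at (295,262).

```bash
cat > plan.py <<'E'
import sys; from h import *
# target pose -> equal per-row increments in tool axes
def plan(pos,Rm,n=None,vmax=.06,start=None):
    s=robot.observe()
    p0=np.array(s['eef_pos']) if start is None else start[0]
    R0=R.from_euler('xyz',s['tcp_rot'],degrees=True) if start is None else start[1]
    Rr=R0.inv()*Rm; w=Rr.as_rotvec(); t=R0.inv().apply(np.array(pos)-p0)
    ns=range(1,60) if n is None else [n]
    for k in ns:
        dw=w/k; S=sum(R.from_rotvec(dw*i).as_matrix() for i in range(k)); dt=np.linalg.solve(S,t)
        if n or (np.linalg.norm(dt)<vmax and np.linalg.norm(dw)<.18): break
    print('rows',k,'lin',dt.round(4).tolist(),'rot',dw.round(4).tolist())
    mids=[]; q=p0.copy(); Q=R0
    for i in range(k): q=q+Q.apply(dt); Q=Q*R.from_rotvec(dw); mids.append(q.round(3))
    print('path',[m.tolist() for m in mids[::max(1,k//4)]])
def down(yaw): return R.from_euler('xyz',[-90,0,yaw],degrees=True)
E
python3 - <<'E'
from plan import *
plan([0.45,-0.06,.2],down(1.2))
E
```

```text
rows 14 lin [-0.0181, 0.0003, -0.0545] rot [-0.0, 0.093, -0.0]
path [[0.208, 0.599, 0.204], [0.333, 0.482, 0.203], [0.421, 0.334, 0.202], [0.465, 0.168, 0.201], [0.462, -0.004, 0.2]]
```

```bash
python3 -m crank '{"linear":[[-0.018,0,-0.0545],[-0.018,0,-0.0545],[-0.018,0,-0.0545],[-0.018,0,-0.0545],[-0.018,0,-0.0545]],"rot":[[0,0.093,0],[0,0.093,0],[0,0.093,0],[0,0.093,0],[0,0.093,0]]}' -1
python3 -m crank '{"linear":[[-0.018,0,-0.0545],[-0.018,0,-0.0545],[-0.018,0,-0.0545],[-0.018,0,-0.0545],[-0.018,0,-0.0545]],"rot":[[0,0.093,0],[0,0.093,0],[0,0.093,0],[0,0.093,0],[0,0.093,0]]}'
python3 -m crank '{"linear":[[-0.018,0,-0.0545],[-0.018,0,-0.0545],[-0.018,0,-0.0545],[-0.018,0,-0.0545]],"rot":[[0,0.093,0],[0,0.093,0],[0,0.093,0],[0,0.093,0]]}'
python3 - <<'E'
from h import *
np.set_printoptions(precision=4,suppress=True)
p=cap('wrist','w1.png'); s=robot.observe(); print(s['time'],s['eef_pos'],s['tcp_rot'],s['joints'])
r,t=Rt(p); print(-r.T@t,p['fx'])
for l in ['hook','hook_tip']:
  for d in robot.recognise(p,l)[:2]: print(l,d['conf'],c2w(p,d['position']))
E
```

```text
time: 2.38
eef_pos: [0.3686, 0.4343, 0.204]
tcp_rot: [-90.0, -0.1, 49.0]
wrist_force: [0.3, -0.1, 0.2]
finger_gap: 0.0853
time: 3.0
eef_pos: [0.4663, 0.1669, 0.2041]
tcp_rot: [-90.0, -0.1, 22.3]
wrist_force: [0.9, -0.1, -0.3]
finger_gap: 0.0855
time: 3.5
eef_pos: [0.4507, -0.0611, 0.2042]
tcp_rot: [-90.0, -0.1, 1.0]
wrist_force: [-0.8, -0.4, -0.1]
finger_gap: 0.0854
3.55 [ 0.4478 -0.0707  0.2047] [-90.3846  -0.0228   0.1514] [-13.2593  19.0939  25.6778 113.0476 -10.177   49.975   17.8981]
[0.4488 0.0053 0.3744] 325.1545836580485
hook 0.91 [ 0.4825 -0.0047  0.0465]
hook_tip 0.94 [ 0.4854 -0.0084  0.0449]
hook_tip 0.49 [ 0.5713 -0.1943  0.0243]
```

View pics/w1.png

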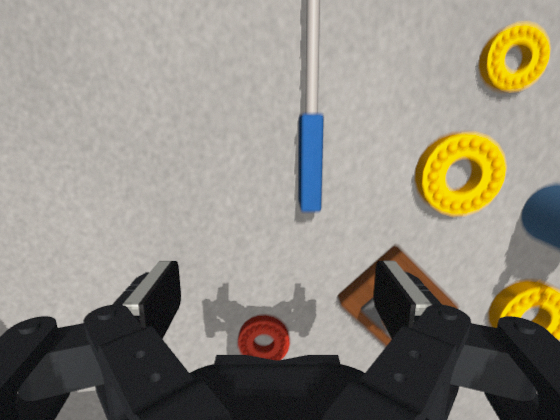

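```bash
python3 - <<'E'
from plan import *
np.set_printoptions(precision=4,suppress=True)
p=cap('wrist')
im=p['img'].astype(int); m=((im[...,2]>im[...,0]*2)&(im[...,2]>70)).astype(np.uint8); m[:, 350:]=0
c=max(cv2.findContours(m,0,1)[0],key=cv2.contourArea)
pts=np.array([ray(p,q[0],.046)[:2] for q in c]); rr=cv2.minAreaRect((pts*1000).astype(np.float32)); print(rr); print(cv2.boxPoints(rr))
# red centre
m=((im[...,0]>im[...,1]*2)&(im[...,0]>100)).astype(np.uint8); c=max(cv2.findContours(m,0,1)[0],key=cv2.contourArea)
(u,v),ra=cv2.minEnclosingCircle(c); print('red',ray(p,(u,v),.014),u,v,ra)
s=robot.observe();print(s['eef_pos'],s['tcp_rot'],p['shot'])
E
```

```text
((485.8532409667969, -34.56996154785156), (22.277883529663086, 97.51168060302734), 2.5426735877990723)
[[472.5623  13.6437]
 [476.8882 -83.772 ]
 [499.1442 -82.7836]
 [494.8182  14.632 ]]
red [ 0.439  -0.2686  0.014 ] 266.0 339.0 25.495197296142578
[ 0.4504 -0.0601  0.2041] [-89.9887  -0.0368   1.0485] 5
```

```bash
python3 - <<'E'
from plan import *
plan([0.4855,-0.0246,.06],down(2.5)); 
plan([0.4855,-0.0246,.008],down(2.5),1,start=(np.array([0.4855,-0.0246,.06]),down(2.5)))
E
```

```text
rows 3 lin [0.012, 0.048, 0.0115] rot [-0.0001, -0.0084, 0.0002]
path [[0.462, -0.048, 0.156], [0.474, -0.037, 0.108], [0.486, -0.025, 0.06]]
rows 1 lin [0.0, 0.052, -0.0] rot [0.0, 0.0, 0.0]
path [[0.486, -0.025, 0.008]]
```

```bash
python3 -m crank '{"linear":[[0.012,0.048,0.0115],[0.012,0.048,0.0115],[0.012,0.048,0.0115],[0,0.03,0],[0,0.022,0]],"rot":[[0,-0.0085,0],[0,-0.0085,0],[0,-0.0085,0],[0,0,0],[0,0,0]]}'
python3 -m crank '{"linear":[[0,0,0],[0,0,0],[0,0,0],[0,0,0],[0,0,0]],"rot":[[0,0,0],[0,0,0],[0,0,0],[0,0,0],[0,0,0]]}' 1 60
```

```text
time: 4.32
eef_pos: [0.4855, -0.0208, 0.006]
tcp_rot: [-89.9, 0.1, 2.9]
wrist_force: [0.4, -0.1, 0.1]
finger_gap: 0.0857
time: 4.95
eef_pos: [0.4862, -0.0234, 0.009]
tcp_rot: [-90.0, -0.1, 2.7]
wrist_force: [-0.3, 0.3, 5.9]
finger_gap: 0.0201
```

```bash
python3 -m crank '{"linear":[[0,-0.015,0],[0,-0.02,0],[0.032,0,0.025],[0.032,0,0.025],[0,0,0.025]],"rot":[[0,0,0],[0,0,0],[0,0,0],[0,0,0],[0,0,0]]}'
python3 - <<'E'
from plan import *
np.set_printoptions(precision=4,suppress=True)
p=cap('wrist','w2.png')
for l in ['collar_white']:
  for d in robot.outline_of(p,l)[:2]:
    m=d['mask'].astype(np.uint8); c=np.vstack(cv2.findContours(m,0,1)[0]); (u,v),ra=cv2.minEnclosingCircle(c); print(l,d['conf'],ray(p,(u,v),.016),u,v,ra)
s=robot.observe();print(s['time'],s['eef_pos'],s['tcp_rot'])
q=cap('top','t2.png'); cv2.imwrite('pics/t2.png',cv2.resize(q['img'][170:320,80:340],None,fx=3,fy=3,interpolation=2)[:,:,::-1])
E
```

```text
time: 5.58
eef_pos: [0.549, 0.0554, 0.0439]
tcp_rot: [-90.0, -0.3, 2.7]
wrist_force: [-1.1, -0.3, -1.5]
finger_gap: 0.0202
collar_white 0.56 [0.6892 0.0771 0.016 ] 499.7181396484375 204.9084930419922 57.15982437133789
5.675 [0.5455 0.059  0.043 ] [-89.8304   0.0412   3.0391]
```

View pics/w2.png

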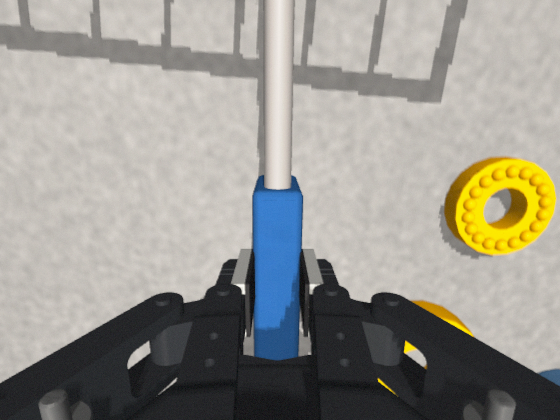

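View pics/t2.png

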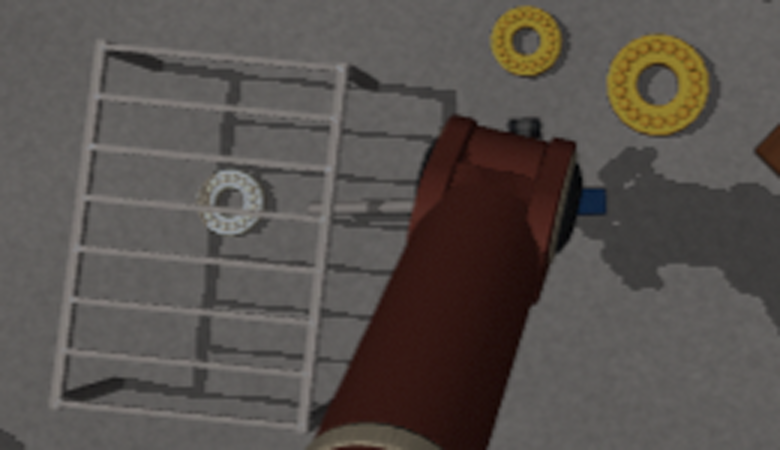

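```bash
python3 - <<'E'
from plan import *
np.set_printoptions(precision=4,suppress=True)
q=cap('top')
print(ray(q,(157.3,237.3),.016), ray(q,(184,239.3),.075))
s=robot.observe();print(s['time'],s['eef_pos'],s['tcp_rot'],s['wrist_torque'])
R0=R.from_euler('xyz',s['tcp_rot'],degrees=True); tip=s['eef_pos']+R0.apply([0,.008,.189]); print(tip, proj(q,tip+[0,0,.04]))
E
```

```text
[0.5405 0.3346 0.016 ] [0.5361 0.2475 0.075 ]
5.775 [0.5454 0.0541 0.0432] [-90.0382   0.021    2.7259] [-0.0389 -0.0146 -0.0125]
[0.5364 0.2429 0.0351] [[185.802  239.2296]]
```

```bash
python3 -m crank '{"linear":[[0.003,0,0.0305],[0.003,0,0.0305],[0.003,0,0.0304],[0,0,0]],"rot":[[0,0,0],[0,0,0],[0,0,0],[0,0,0]]}'
python3 - <<'E'
from plan import *
np.set_printoptions(precision=4,suppress=True)
q=cap('top','t3.png'); cv2.imwrite('pics/t3.png',cv2.resize(q['img'][190:290,110:240],None,fx=6,fy=6,interpolation=2)[:,:,::-1])
p=cap('scene'); cv2.imwrite('pics/s3.png',cv2.resize(p['img'][100:240,250:470],None,fx=3.5,fy=3.5,interpolation=2)[:,:,::-1])
s=robot.observe();print(s['time'],s['eef_pos'],s['tcp_rot'])
R0=R.from_euler('xyz',s['tcp_rot'],degrees=True); tip=s['eef_pos']+R0.apply([0,.008,.189]); print(tip)
E
```

```text
time: 6.28
eef_pos: [0.5502, 0.148, 0.0429]
tcp_rot: [-89.9, 0.0, 2.9]
wrist_force: [-0.9, -0.5, -2.1]
finger_gap: 0.0199
6.375 [0.5505 0.1439 0.0431] [-90.0981   0.0045   2.5705]
[0.542  0.3327 0.0347]
```

View pics/t3.png

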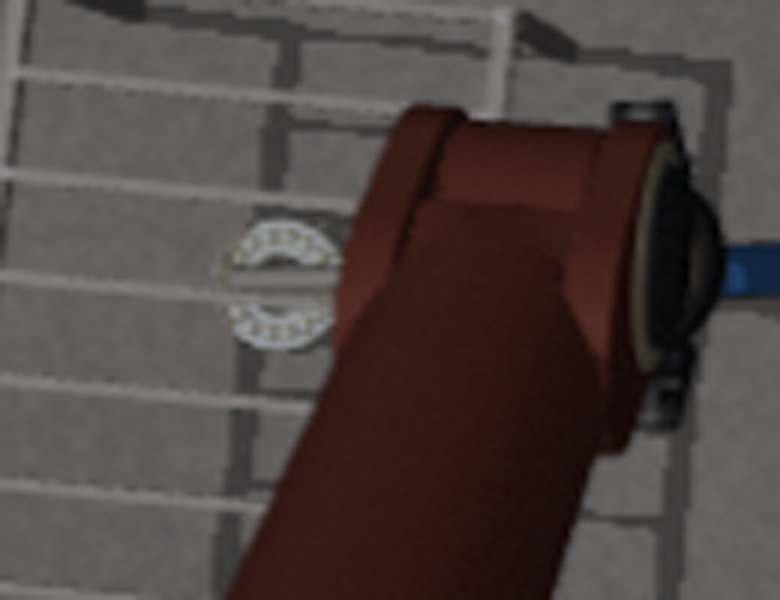

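View pics/s3.png

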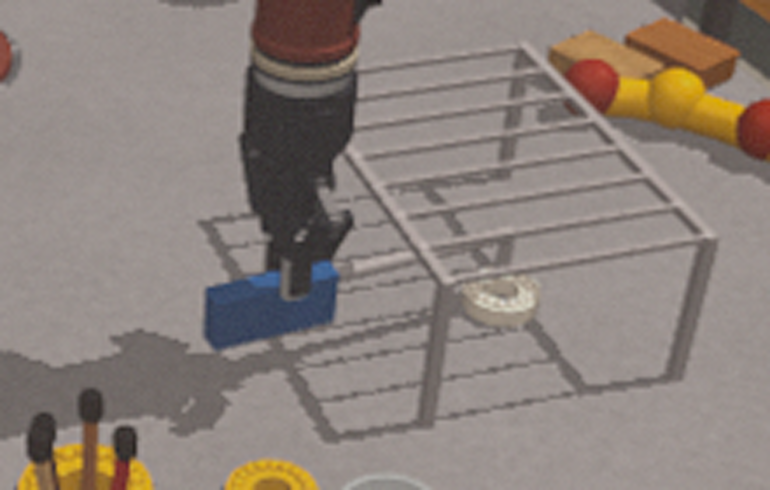

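```bash
python3 -m crank '{"linear":[[0,0.015,0],[0,0.014,0],[0,0,0]],"rot":[[0,0,0],[0,0,0],[0,0,0]]}'
```

```text
time: 6.75
eef_pos: [0.549, 0.145, 0.0119]
tcp_rot: [-90.1, 0.2, 2.6]
wrist_force: [1.0, -0.1, -1.6]
finger_gap: 0.0199
```

```bash
python3 -m crank '{"linear":[[0,0,-0.008],[0,0,-0.014],[0,0,-0.016],[0,0,-0.018],[0,0,-0.018]],"rot":[[0,0,0],[0,0,0],[0,0,0],[0,0,0],[0,0,0]]}'
python3 -m crank '{"linear":[[0,0,-0.018],[0,0,-0.018],[0,0,-0.018],[0,0,-0.018],[0,0,-0.018]],"rot":[[0,0,0],[0,0,0],[0,0,0],[0,0,0],[0,0,0]]}'
python3 - <<'E'
from plan import *
p=cap('scene'); cv2.imwrite('pics/s4.png',cv2.resize(p['img'][100:260,200:450],None,fx=3.2,fy=3.2,interpolation=2)[:,:,::-1])
E
```

```text
time: 7.38
eef_pos: [0.5542, 0.0701, 0.014]
tcp_rot: [-90.0, -0.0, 2.6]
wrist_force: [0.1, -0.6, -2.1]
finger_gap: 0.0199
time: 8.0
eef_pos: [0.5583, -0.019, 0.0138]
tcp_rot: [-90.0, 0.0, 2.7]
wrist_force: [-0.1, -0.3, -1.4]
finger_gap: 0.0198
```

View pics/s4.png

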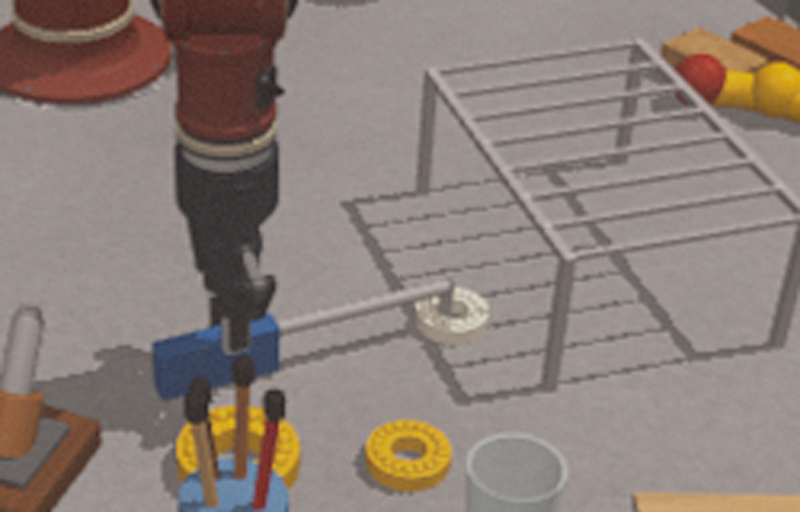

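```bash
python3 -m crank '{"linear":[[0,0,-0.014],[0,0,-0.012],[0,0,0],[0,-0.02,0],[0,-0.02,0]],"rot":[[0,0,0],[0,0,0],[0,0,0],[0,0,0],[0,0,0]]}'
python3 -m crank '{"linear":[[-0.038,0,0],[-0.04,0,0],[-0.038,0,0],[0,0.02,0],[0,0.0,0]],"rot":[[0,0,0],[0,0,0],[0,0,0],[0,0,0],[0,0,0]]}'
```

```text
time: 8.68
eef_pos: [0.5592, -0.0429, 0.054]
tcp_rot: [-90.0, 0.1, 2.7]
wrist_force: [-0.6, 0.5, -1.6]
finger_gap: 0.0202
time: 9.3
eef_pos: [0.4429, -0.0485, 0.0334]
tcp_rot: [-90.0, 0.1, 2.7]
wrist_force: [-0.3, -0.4, -1.9]
finger_gap: 0.02
```

```bash
python3 -m crank '{"linear":[[0,0.012,0],[0,0.01,0],[0,0.002,0],[0,0.0,0]],"rot":[[0,0,0],[0,0,0],[0,0,0],[0,0,0]]}'
```

```text
time: 9.8
eef_pos: [0.4436, -0.0493, 0.0097]
tcp_rot: [-90.0, 0.0, 2.7]
wrist_force: [-0.1, 0.3, -1.6]
finger_gap: 0.0204
```

```bash
python3 -m crank '{"linear":[[0,0.0015,0],[0,0,0]],"rot":[[0,0,0],[0,0,0]]}'
```

```text
time: 10.05
eef_pos: [0.4439, -0.0494, 0.009]
tcp_rot: [-90.0, -0.1, 2.7]
wrist_force: [-0.4, -0.1, 5.2]
finger_gap: 0.0199
```

```bash
python3 -m crank '{"linear":[[0,0,0],[0,0,0],[0,0,0],[0,-0.05,0],[0,-0.06,0]],"rot":[[0,0,0],[0,0,0],[0,0,0],[0,0,0],[0,0,0]]}' -1
python3 - <<'E'
from plan import *
plan([.44,-.2,.2],down(0))
q=cap('top','t4.png')
print([ray(q,(438,282),.15),ray(q,(418,280),0)])
E
```

```text
time: 10.68
eef_pos: [0.4426, -0.0491, 0.1186]
tcp_rot: [-90.0, 0.2, 2.7]
wrist_force: [0.9, 0.9, 0.3]
finger_gap: 0.085
rows 3 lin [-0.0025, -0.0271, -0.0503] rot [0.0, 0.0155, -0.0012]
path [[0.443, -0.099, 0.146], [0.442, -0.15, 0.173], [0.44, -0.2, 0.2]]
[array([ 0.4479827 , -0.37322449,  0.15      ]), array([ 0.44035598, -0.37230092,  0.        ])]
```

View pics/t4.png

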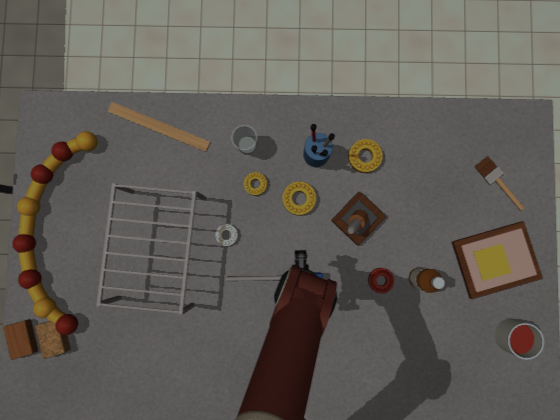

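```bash
python3 -m crank '{"linear":[[-0.002,-0.027,-0.055],[-0.002,-0.027,-0.055],[-0.002,-0.027,-0.055],[0,0,-0.045],[0,0,0]],"rot":[[0,0.0155,0],[0,0.0155,0],[0,0.0155,0],[0,0,0],[0,0,0]]}'
python3 - <<'E'
from plan import *
np.set_printoptions(precision=4,suppress=True)
p=cap('wrist','w5.png')
s=robot.observe();print(s['time'],s['eef_pos'],s['tcp_rot'])
d=robot.outline_of(p,'collar_red')[0]
c=np.vstack(cv2.findContours(d['mask'].astype(np.uint8),0,1)[0])
pts=np.array([ray(p,q[0],.010)[:2] for q in c]); print(cv2.minEnclosingCircle((pts*1000).astype(np.float32)),d['conf'])
im=p['img'].astype(int); m=((im[...,0]>im[...,1]*2)&(im[...,0]>100)).astype(np.uint8); c=max(cv2.findContours(m,0,1)[0],key=cv2.contourArea)
pts=np.array([ray(p,q[0],.010)[:2] for q in c]); print(cv2.minEnclosingCircle((pts*1000).astype(np.float32)))
E
```

```text
time: 11.35
eef_pos: [0.4414, -0.2639, 0.1998]
tcp_rot: [-90.2, -0.0, -0.4]
wrist_force: [-0.7, 0.1, 0.1]
finger_gap: 0.0857
11.4 [ 0.4418 -0.2607  0.1991] [-90.0059   0.0357  -0.2147]
((438.4832763671875, -270.8759765625), 34.58685302734375) 0.75
((438.78955078125, -270.4970397949219), 34.40838623046875)
```

View pics/w5.png

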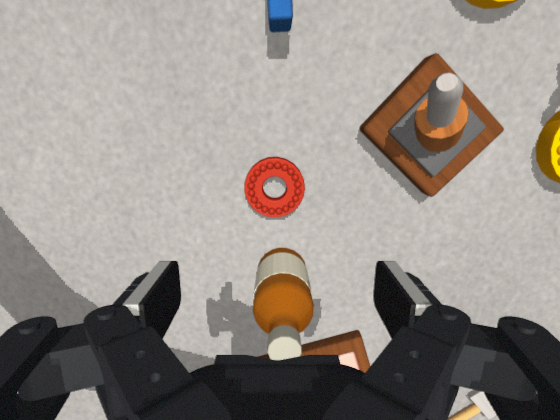

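```bash
python3 - <<'E'
from plan import *
im=cv2.imread('pics/w5.png'); cv2.imwrite('pics/w5b.png',cv2.resize(im[40:205,350:515],None,fx=3.6,fy=3.6,interpolation=2))
p=cap('scene'); cv2.imwrite('pics/s5.png',cv2.resize(p['img'][185:275,160:250],None,fx=6.5,fy=6.5,interpolation=2)[:,:,::-1])
E
```

```text
(no output)
```

View pics/w5b.png

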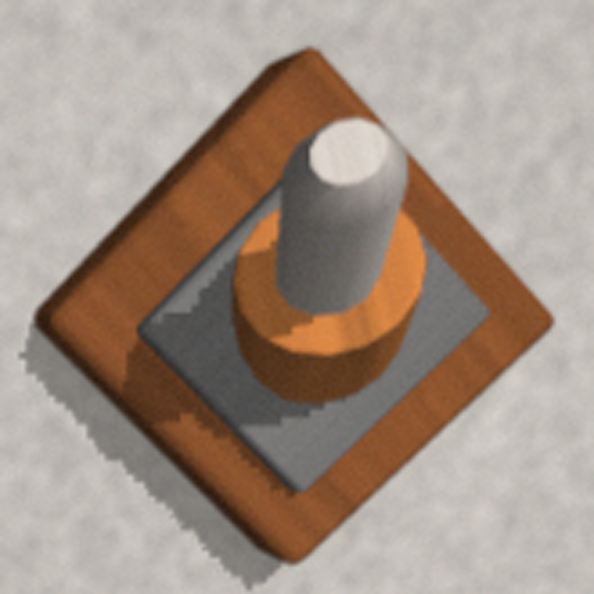

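View pics/s5.png

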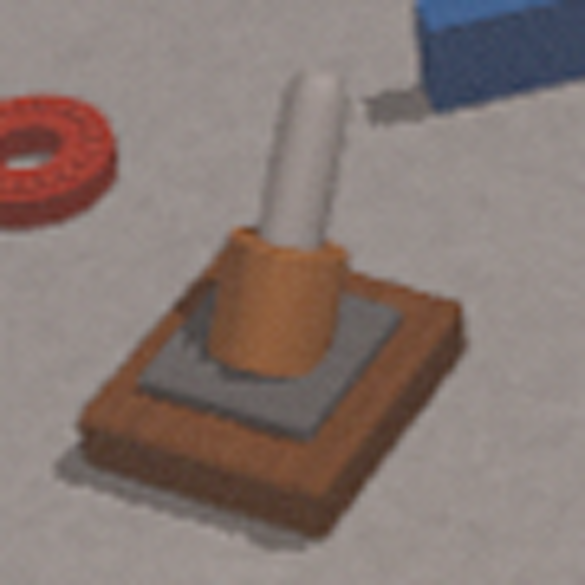

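```bash
cat > spin.py <<'E'
from plan import *
from scipy.optimize import least_squares
T=.56
def spindle(x,y,yaw):
    Rz=R.from_euler('z',yaw,degrees=True)
    sh=np.array([x,y,0])+Rz.apply([-.02,0,.065]); a=Rz.apply([-np.sin(T),0,np.cos(T)]); ey=Rz.apply([0,1,0])
    return sh,a,ey
def plate(x,y,yaw):
    Rz=R.from_euler('z',yaw,degrees=True)
    return np.array([x,y,0])+Rz.apply(np.array([[-.035,.035,.033],[-.035,-.035,.033],[.035,-.035,.033],[.035,.035,.033]]))
def circ(c,a,ey,r,n=120):
    ex=np.cross(ey,a); t=np.linspace(0,2*np.pi,n); return c+r*(np.outer(np.cos(t),ex)+np.outer(np.sin(t),ey))
E
python3 - <<'E'
from spin import *
import pickle
np.set_printoptions(precision=4,suppress=True)
p=cap('wrist'); q=cap('scene'); t=cap('top')
pickle.dump((p,q,t),open('spincams.pkl','wb'))
f=lambda a:np.array([350+a[0]/3.6,40+a[1]/3.6])
g=lambda a:np.array([160+a[0]/6.5,185+a[1]/6.5])
PL=[f((139,328)),f((302,491)),f((489,313))]; E=f((349,151)); L,Rr,B=414.7,468.3,138.6
# stand x yaw ~-44: -x side is up-left in image. corners order: find by nearest
def resw(v,full=False):
    x,y,yaw=v; P=proj(p,plate(x,y,yaw)); r=[]
    for o in PL: r+= list(P[np.argmin(((P-o)**2).sum(1))]-o)
    sh,a,ey=spindle(x,y,yaw); r+=list(2*(proj(p,sh+a*.062)[0]-E))
    C=proj(p,circ(sh,a,ey,.022)); r+=[C[:,0].min()-L,C[:,0].max()-Rr,C[:,1].max()-B]
    return np.array(r)
for fn in [resw]:
    s=least_squares(fn,[.61,-.205,-44]); print(s.x,s.fun); print(spindle(*s.x))
def ress(v):
    P=proj(q,plate(*v)); r=[]
    for o in [g((140,388)),g((312,437)),g((405,315))]: r+= list(P[np.argmin(((P-o)**2).sum(1))]-o)
    sh,a,ey=spindle(*v); C=proj(q,circ(sh,a,ey,.022)); r+=[C[:,0].min()-g((232,0))[0],C[:,0].max()-g((350,0))[0]]
    S=np.vstack([proj(q,circ(sh+a*.062,a,ey,.007)),proj(q,circ(sh+a*.052,a,ey,.012))]); r+=[S[:,1].min()-g((0,68))[1],S[:,0].max()-g((349,0))[0]]
    return np.array(r)
s2=least_squares(ress,s.x); print(s2.x,s2.fun)
im=p['img'].copy()
sh,a,ey=spindle(*s.x)
for poly in [plate(*s.x),circ(sh,a,ey,.022),circ(sh+a*.062,a,ey,.007),circ(sh,a,ey,.012)]:
    cv2.polylines(im,[(proj(p,poly)*8).astype(int).reshape(-1,1,2)],True,(0,255,0),1,cv2.LINE_AA,3)
cv2.imwrite('pics/fit5.png',cv2.resize(im[40:205,350:515],None,fx=3.6,fy=3.6,interpolation=2)[:,:,::-1])
E
```

```text
[  0.6045  -0.1994 -42.4056] [-0.0005  0.6473  0.0778  1.9346  1.8587  0.3238 -0.7216 -0.9628 -0.6082
  0.6301  0.0912]
(array([ 0.5897, -0.1859,  0.065 ]), array([-0.3922,  0.3582,  0.8473]), array([0.6744, 0.7384, 0.    ]))
[  0.6121  -0.2067 -41.2375] [-0.4684 -0.2113  0.2305  0.0848  0.0745 -0.4951 -0.4494  0.4174  0.6094
  0.1965]
```

View pics/fit5.png

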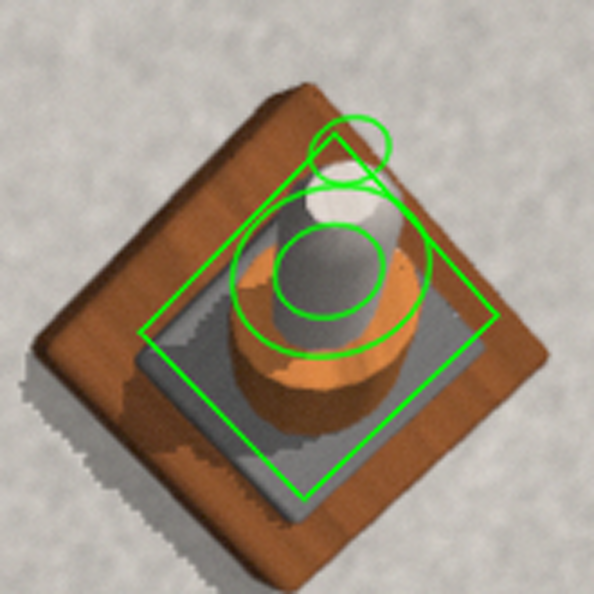

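```bash
cat > fitw.py <<'E'
from spin import *
def fitw(p,x0,PL,E,L,Rr,B,out,box,sc):
    f=lambda a:np.array([box[0]+a[0]/sc,box[1]+a[1]/sc])
    PL=[f(o) for o in PL];E=f(E);L=f((L,0))[0];Rr=f((Rr,0))[0];B=f((0,B))[1]
    def resw(v):
        x,y,yaw=v; P=proj(p,plate(x,y,yaw)); r=[]
        for o in PL: r+= list(P[np.argmin(((P-o)**2).sum(1))]-o)
        sh,a,ey=spindle(x,y,yaw); r+=list(2*(proj(p,sh+a*.062)[0]-E))
        C=proj(p,circ(sh,a,ey,.022)); r+=[C[:,0].min()-L,C[:,0].max()-Rr,C[:,1].max()-B]
        return np.array(r)
    s=least_squares(resw,x0); print(s.x,s.fun); sh,a,ey=spindle(*s.x); print(sh,a)
    draw(p,s.x,out,box,sc); return s.x
def draw(p,v,out,box,sc,extra=[]):
    sh,a,ey=spindle(*v); im=p['img'].copy()
    im=cv2.resize(im[box[1]:box[3],box[0]:box[2]],None,fx=sc,fy=sc,interpolation=2)
    for poly in [plate(*v),circ(sh,a,ey,.022),circ(sh+a*.062,a,ey,.007),circ(sh,a,ey,.012)]+extra:
        P=(proj(p,poly)-np.array(box[:2])+.5)*sc-.5
        cv2.polylines(im,[(P*8).astype(int).reshape(-1,1,2)],True,(0,255,0),1,cv2.LINE_AA,3)
    cv2.imwrite('pics/'+out,im[:,:,::-1])
E
python3 - <<'E'
from fitw import *
import pickle
np.set_printoptions(precision=4,suppress=True)
p,q,t=pickle.load(open('spincams.pkl','rb'))
v=fitw(p,[.61,-.205,-42],[(137,356),(298,523),(484,347)],(342,193),229,419,388,'fit5b.png',(350,40,515,205),3.6)
draw(q,v,'fit5s.png',(160,185,250,275),6.5)
draw(t,v,'fit5t.png',(310,170,410,270),6)
im=p['img'].astype(int); m=((im[...,0]>im[...,1]*2)&(im[...,0]>100)).astype(np.uint8); c=max(cv2.findContours(m,0,1)[0],key=cv2.contourArea)
pts=np.array([ray(p,qq[0],.010)[:2] for qq in c]); print(cv2.minEnclosingCircle((pts*1000).astype(np.float32)))
s=robot.observe();print(s['time'],s['eef_pos'],s['tcp_rot'])
a=np.hstack([cv2.resize(cv2.imread('pics/'+n),(395,395)) for n in ['fit5s.png','fit5t.png']]);cv2.imwrite('pics/fit5c.png',a)
E
```

```text
[  0.6041  -0.2077 -42.8059] [-0.5282  1.007  -0.4938  0.9346  1.4347 -0.2252 -0.1676 -0.6393 -0.7853
  0.7665  0.2699]
[ 0.5894 -0.1941  0.065 ] [-0.3897  0.361   0.8473]
((438.7901916503906, -270.79669189453125), 34.52992630004883)
11.65 [ 0.443  -0.2574  0.1989] [-89.9245   0.0414   0.1664]
```

View pics/fit5b.png

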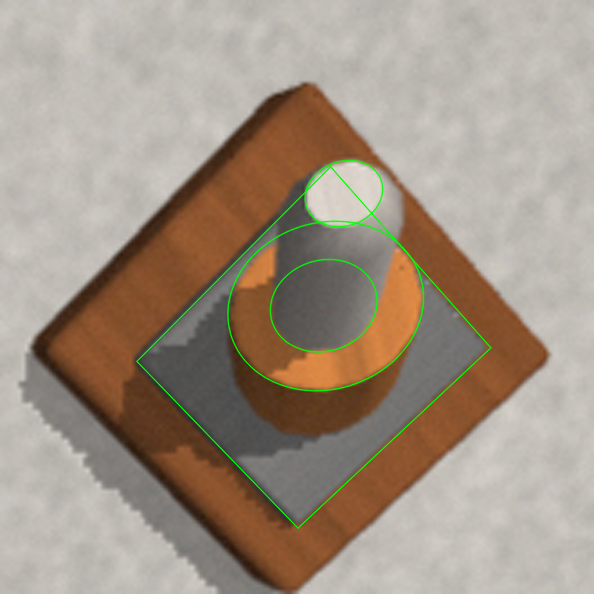

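View pics/fit5c.png

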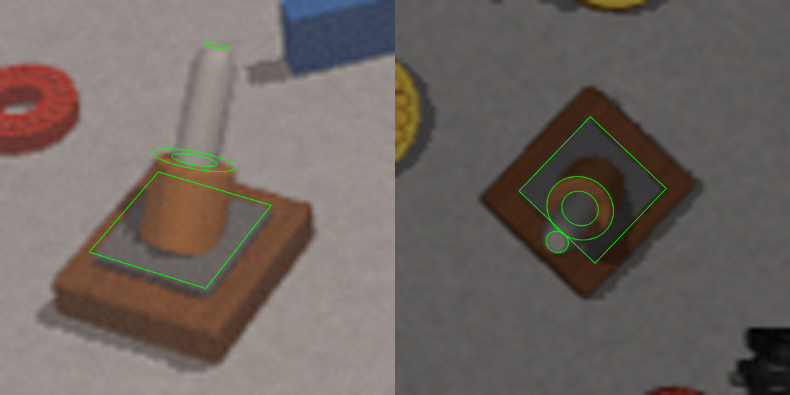

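```bash
python3 -m crank '{"linear":[[0,0,0],[0,0,0]],"rot":[[0,0,0],[0,0,0]]}'
python3 - <<'E'
from plan import *
s=robot.observe();print(s['time'],s['eef_pos'],s['tcp_rot'])
plan([.4388,-.2698,.06],down(0)); 
E
```

```text
time: 11.9
eef_pos: [0.4428, -0.2588, 0.1993]
tcp_rot: [-90.0, 0.0, 0.1]
wrist_force: [-0.0, 0.1, -0.1]
finger_gap: 0.0854
11.9 [ 0.44283518 -0.25877183  0.19931753] [-8.99927314e+01  5.95249283e-03  5.71733395e-02]
rows 3 lin [-0.0013, 0.0464, -0.0037] rot [-0.0, 0.0003, -0.0]
path [[0.441, -0.262, 0.153], [0.44, -0.266, 0.106], [0.439, -0.27, 0.06]]
```

```bash
python3 -m crank '{"linear":[[-0.0015,0.0464,-0.004],[-0.0015,0.0464,-0.004],[-0.001,0.0464,-0.003],[0,0.035,0],[0,0.022,0]],"rot":[[0,0,0],[0,0,0],[0,0,0],[0,0,0],[0,0,0]]}'
python3 -m crank '{"linear":[[0,0.005,0],[0,0,0]],"rot":[[0,0,0],[0,0,0]]}' -
python3 -m crank '{"linear":[[0,0,0],[0,0,0],[0,0,0]],"rot":[[0,0,0],[0,0,0],[0,0,0]]}' 1 50
```

```text
time: 12.52
eef_pos: [0.4382, -0.2698, 0.0014]
tcp_rot: [-89.9, 0.1, 0.0]
wrist_force: [-0.3, 0.1, 0.3]
finger_gap: 0.0851
time: 12.78
eef_pos: [0.439, -0.2706, -0.0015]
tcp_rot: [-90.0, -0.0, 0.0]
wrist_force: [0.1, -0.1, -0.8]
finger_gap: 0.0855
time: 13.15
eef_pos: [0.439, -0.2704, -0.0013]
tcp_rot: [-90.0, -0.1, 0.0]
wrist_force: [-0.2, -0.6, -0.3]
finger_gap: 0.0324
```

```bash
python3 - <<'E'
from plan import *
p=cap('wrist','w6.png'); s=robot.observe(); print(s['finger_gap'],s['eef_pos'])
p=cap('scene'); cv2.imwrite('pics/s6.png',cv2.resize(p['img'][130:260,80:240],None,fx=4.5,fy=4.5,interpolation=2)[:,:,::-1])
E
```

```text
0.02374550350189888 [ 0.43892561 -0.27034424 -0.00148197]
```

View pics/w6.png

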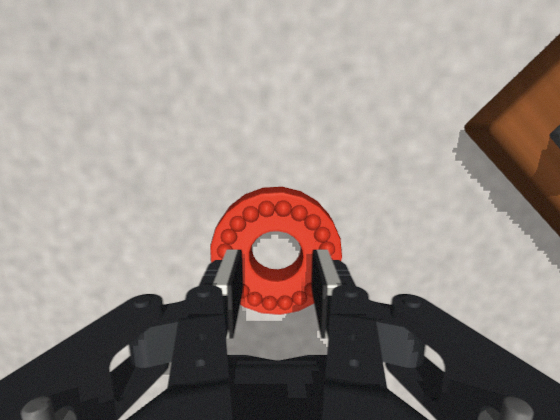

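View pics/s6.png

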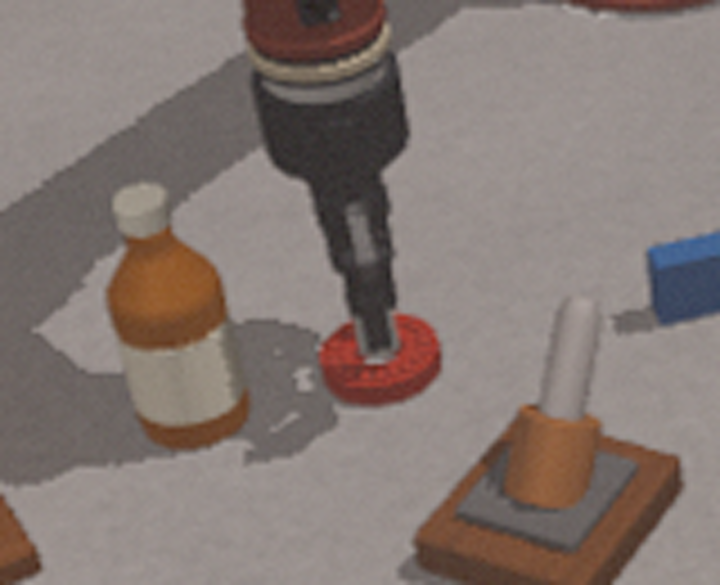

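```bash
python3 - <<'E'
from plan import *
np.set_printoptions(precision=1,suppress=True)
p=cap('wrist'); s=robot.observe(); print(s['finger_gap'],s['eef_pos'],s['time'])
e=s['eef_pos']
for z in [0,.005,.01,.016,.02,.025,.03]:
    print(z,proj(p,[[e[0]-s['finger_gap']/2,e[1]+.011,z],[e[0]+s['finger_gap']/2,e[1]+.011,z],[e[0],e[1],z]]).ravel())
cv2.imwrite('pics/w6b.png',cv2.resize(p['img'][170:330,190:360],None,fx=4,fy=4,interpolation=2)[:,:,::-1])
E
```

```text
0.008159912148613233 [ 0.4 -0.3 -0. ] 13.3
0 [269.3 226.  284.3 226.  276.8 244.9]
0.005 [269.1 229.  284.5 229.  276.8 248.3]
0.01 [268.9 232.1 284.8 232.1 276.8 251.9]
0.016 [268.7 236.1 285.1 236.1 276.9 256.6]
0.02 [268.5 238.9 285.3 238.9 276.9 259.8]
0.025 [268.3 242.6 285.6 242.6 276.9 264.1]
0.03 [268.  246.6 285.9 246.6 277.  268.7]
```

View pics/w6b.png

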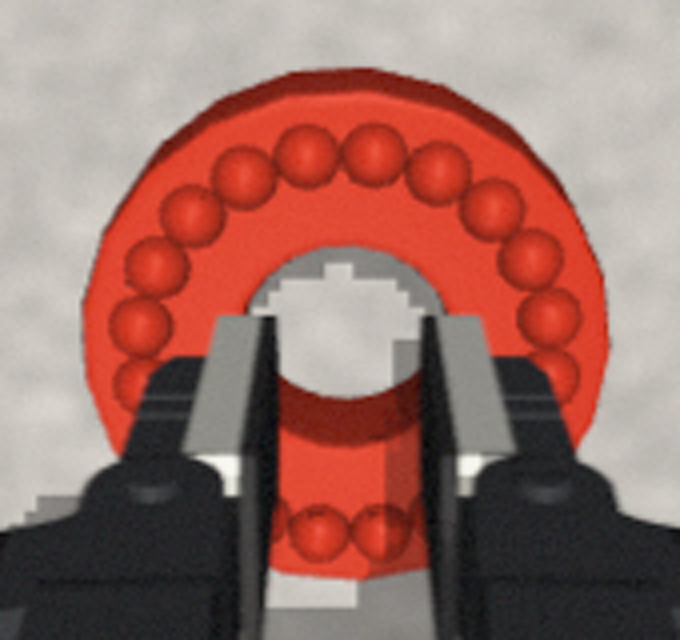

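```bash
python3 - <<'E'
from plan import *
np.set_printoptions(precision=4,suppress=True)
p=cap('wrist','w7.png'); s=robot.observe(); r,t=Rt(p); R0=R.from_euler('xyz',s['tcp_rot'],degrees=True)
print('gap',s['finger_gap'],'tcp in cam',r@s['eef_pos']+t)
Rc=r@R0.as_matrix(); print(Rc)
for back in [0,.013,.019,.03,.04]:
  for dz in [-.011,.011]:
    P=[s['eef_pos']+R0.apply([x,-back,dz]) for x in(-.0427,.0427)]
    print(back,dz,proj(p,np.array(P)).round(0).ravel())
E
```

```text
gap 0.0010432060866878675 tcp in cam [0.     0.0187 0.1818]
[[ 1.     -0.0021 -0.0003]
 [-0.0009 -0.2655 -0.9641]
 [ 0.0019  0.9641 -0.2655]]
0 -0.011 [202. 262. 352. 262.]
0 0.011 [199. 225. 354. 225.]
0.013 -0.011 [196. 272. 357. 272.]
0.013 0.011 [193. 233. 360. 233.]
0.019 -0.011 [193. 278. 360. 277.]
0.019 0.011 [190. 237. 363. 237.]
0.03 -0.011 [188. 288. 366. 288.]
0.03 0.011 [184. 245. 369. 245.]
0.04 -0.011 [182. 299. 372. 299.]
0.04 0.011 [178. 254. 376. 254.]
```

View pics/w7.png

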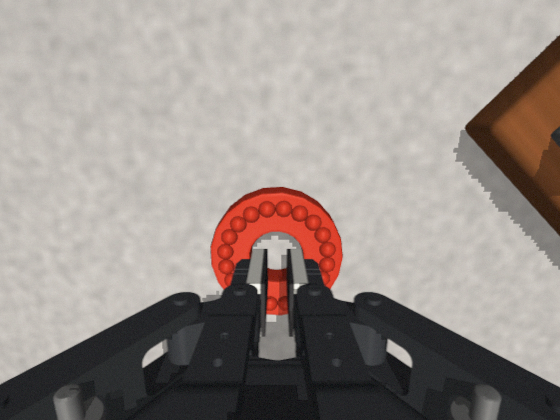

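```bash
python3 -m crank '{"linear":[[0,-0.005,0],[0,0,0],[0,0,0],[0,0,0],[0,0,0]],"rot":[[0,0,0],[0,0,0],[0,0,0],[0,0,0],[0,0,0]]}' -1
python3 -m crank '{"linear":[[0,0.008,0],[0,0.004,0],[0,0,0]],"rot":[[0,0,0],[0,0,0],[0,0,0]]}'
```

```text
time: 13.98
eef_pos: [0.4387, -0.2703, 0.0031]
tcp_rot: [-90.0, 0.0, 0.0]
wrist_force: [-0.2, 0.3, -0.3]
finger_gap: 0.0851
time: 14.35
eef_pos: [0.4383, -0.2701, -0.0095]
tcp_rot: [-90.0, 0.1, -0.0]
wrist_force: [-0.2, -0.9, -0.6]
finger_gap: 0.0853
```

```bash
python3 - <<'E'
from plan import *
p=cap('wrist','w8.png')
p=cap('scene'); cv2.imwrite('pics/s8.png',cv2.resize(p['img'][150:240,120:220],None,fx=7,fy=6.5,interpolation=2)[:,:,::-1])
E
```

```text
(no output)
```

View pics/w8.png

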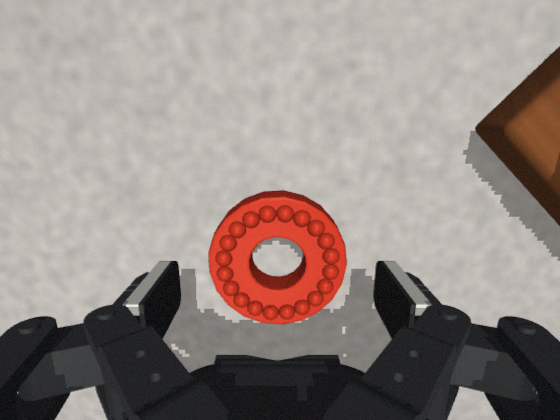

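View pics/s8.png

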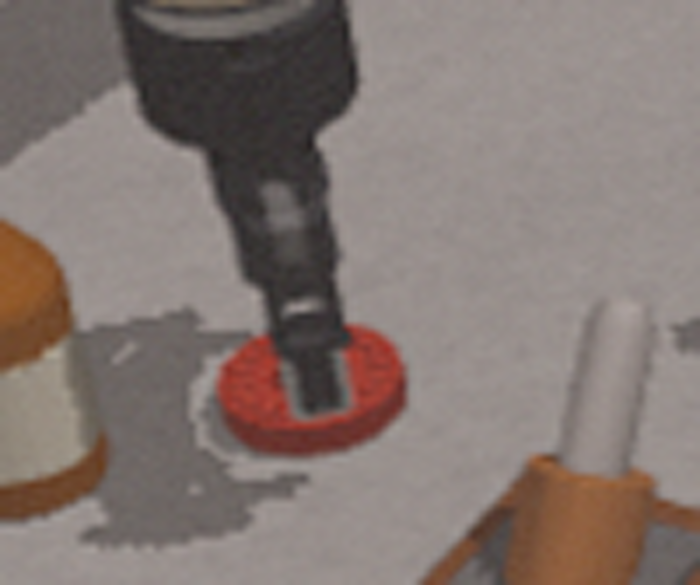

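```bash
python3 -m crank '{"linear":[[0,0.006,0],[0,0.005,0],[0,0,0]],"rot":[[0,0,0],[0,0,0],[0,0,0]]}'
python3 - <<'E'
from plan import *
p=cap('wrist','w9.png')
p=cap('scene'); cv2.imwrite('pics/s9.png',cv2.resize(p['img'][150:240,120:220],None,fx=7,fy=6.5,interpolation=2)[:,:,::-1])
E
```

```text
time: 14.82
eef_pos: [0.4383, -0.2701, -0.0204]
tcp_rot: [-90.0, 0.1, -0.0]
wrist_force: [0.2, 0.6, 1.3]
finger_gap: 0.0857
```

View pics/s9.png

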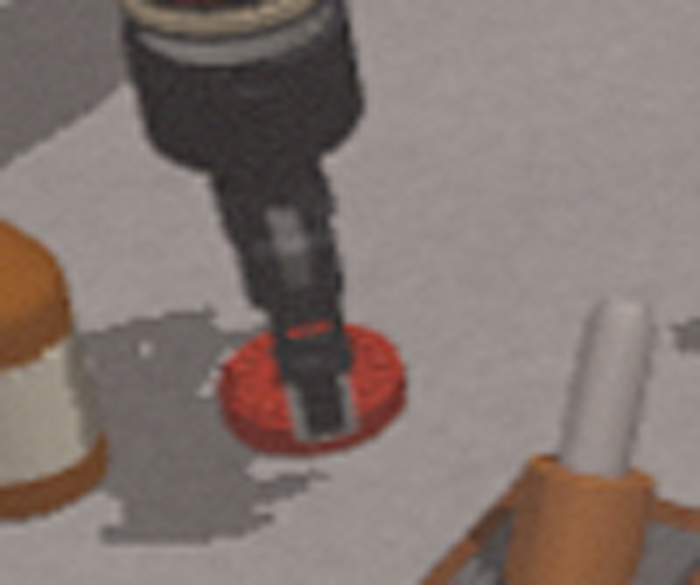

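View pics/w9.png

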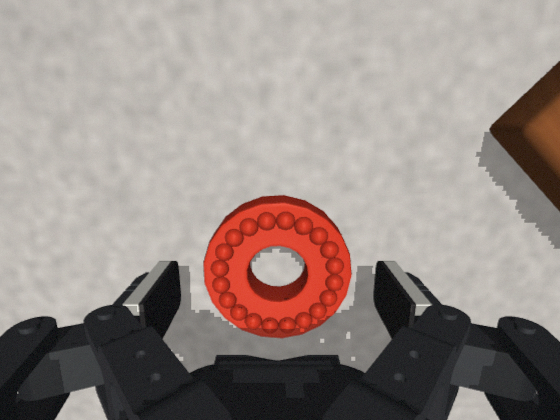

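```bash
python3 -m crank '{"linear":[[0,0.005,0],[0,0.003,0],[0,0,0]],"rot":[[0,0,0],[0,0,0],[0,0,0]]}'
python3 -m crank '{"linear":[[0,0,0],[0,0,0],[0,0,0]],"rot":[[0,0,0],[0,0,0],[0,0,0]]}' 1 50
```

```text
time: 15.3
eef_pos: [0.4385, -0.2701, -0.0282]
tcp_rot: [-90.0, 0.0, 0.0]
wrist_force: [-0.7, 0.3, 0.9]
finger_gap: 0.0856
time: 15.68
eef_pos: [0.4387, -0.2704, -0.0269]
tcp_rot: [-90.0, -0.0, -0.0]
wrist_force: [-1.4, 0.5, 6.6]
finger_gap: 0.0656
```

```bash
cat >> spin.py <<'E'
V0=[0.6041,-0.2077,-42.8]
def tool(v,s,off=.027,dx=0,dz=0):
    sh,a,ey=spindle(*v); x=np.cross(-a,ey); Rm=R.from_matrix(np.c_[x,-a,ey])  # z=ey, y=-a
    return sh+a*(s-off)+x*dx+ey*dz, Rm
E
python3 - <<'E'
from spin import *
P,Rm=tool(V0,.095); print(P,Rm.as_euler('xyz',degrees=True),np.linalg.det(Rm.as_matrix()),Rm.as_matrix())
s=robot.observe()
R0=R.from_euler('xyz',s['tcp_rot'],degrees=True)
plan(P,Rm,7,start=(np.array([.4387,-.2704,.15]),R0))
E
```

```text
[ 0.56292259 -0.1695693   0.12261335] [-90.         -32.08563653 -42.8       ] 1.0 [[ 0.62165638  0.38974718  0.6794413 ]
 [-0.57566012 -0.36090984  0.73372986]
 [ 0.5311862  -0.84725511  0.        ]]
rows 7 lin [0.0116, 0.0062, 0.0199] rot [-0.0299, 0.1037, -0.0761]
path [[0.45, -0.25, 0.144], [0.464, -0.232, 0.138], [0.481, -0.215, 0.133], [0.499, -0.201, 0.129], [0.519, -0.188, 0.125], [0.54, -0.178, 0.123], [0.563, -0.17, 0.123]]
```

```bash
python3 -m crank '{"linear":[[0,-0.02,0],[0,-0.05,0],[0,-0.06,0],[0,-0.05,0]],"rot":[[0,0,0],[0,0,0],[0,0,0],[0,0,0]]}'
```

```text
time: 16.18
eef_pos: [0.4386, -0.2703, 0.1542]
tcp_rot: [-90.0, -0.0, 0.0]
wrist_force: [1.6, -0.6, -1.6]
finger_gap: 0.0649
```

```bash
python3 - <<'E'
from spin import *
P,Rm=tool(V0,.098)
plan(P,Rm,7)
E
```

```text
rows 7 lin [0.0114, 0.0064, 0.02] rot [-0.0298, 0.1039, -0.0761]
path [[0.45, -0.25, 0.148], [0.464, -0.232, 0.142], [0.48, -0.215, 0.136], [0.498, -0.2, 0.132], [0.518, -0.187, 0.128], [0.539, -0.177, 0.126], [0.562, -0.168, 0.125]]
```

```bash
python3 -m crank '{"linear":[[0.0114,0.0064,0.02],[0.0114,0.0064,0.02],[0.0114,0.0064,0.02],[0.0114,0.0064,0.02]],"rot":[[-0.03,0.104,-0.076],[-0.03,0.104,-0.076],[-0.03,0.104,-0.076],[-0.03,0.104,-0.076]]}'
python3 -m crank '{"linear":[[0.0114,0.0064,0.02],[0.0114,0.0064,0.02],[0.0114,0.0064,0.02],[0,0,0],[0,0,0]],"rot":[[-0.03,0.104,-0.076],[-0.03,0.104,-0.076],[-0.03,0.104,-0.076],[0,0,0],[0,0,0]]}'
cat > see.py <<'E'
from fitw import *
import pickle,sys
np.set_printoptions(precision=4,suppress=True)
n=sys.argv[1]
p=cap('wrist','w'+n+'.png'); q=cap('scene')
s=robot.observe(); print(s['time'],s['eef_pos'],s['tcp_rot'],s['wrist_force'])
cv2.imwrite('pics/s'+n+'.png',cv2.resize(q['img'][150:260,140:280],None,fx=5.5,fy=5.5,interpolation=2)[:,:,::-1])
pickle.dump((p,q,s),open('see%s.pkl'%n,'wb'))
E
python3 see.py 10; python3 - <<'E'
from spin import *
P,Rm=tool(V0,.098); s=robot.observe(); print(P-s['eef_pos']); plan(P,Rm,1)
E
```

```text
time: 16.68
eef_pos: [0.498, -0.1996, 0.1297]
tcp_rot: [-93.1, -18.4, -23.8]
wrist_force: [0.1, 0.8, -1.5]
finger_gap: 0.0651
time: 17.3
eef_pos: [0.5614, -0.1693, 0.123]
tcp_rot: [-90.1, -32.0, -42.8]
wrist_force: [0.2, -0.0, -1.9]
finger_gap: 0.0651
17.4 [ 0.5613 -0.1703  0.1235] [-90.0669 -32.044  -42.9517] [-1.0604 -0.6765 -0.9607]
[0.00046138 0.00183993 0.00169276]
rows 1 lin [0.0001, -0.0019, 0.0017] rot [0.0026, -0.0022, -0.0007]
path [[0.562, -0.168, 0.125]]
```

View pics/w10.png

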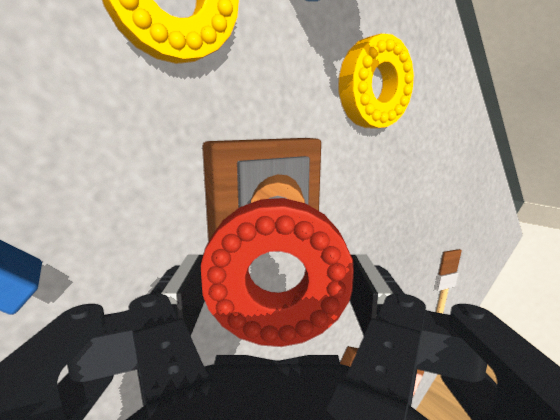

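View pics/s10.png

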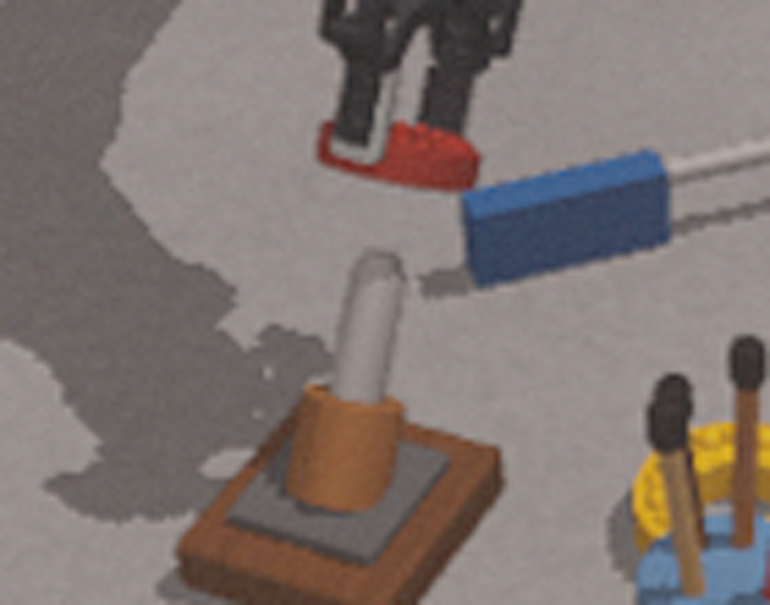

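```bash
python3 - <<'E'
from fitw import *
import pickle
np.set_printoptions(precision=4,suppress=True)
p,q,s=pickle.load(open('see10.pkl','rb'))
r,t=Rt(p); R0=R.from_euler('xyz',s['tcp_rot'],degrees=True); Rc=r@R0.as_matrix(); tc=r@s['eef_pos']+t
def px2tool(uv,y):
    d=Rc.T@np.array([(uv[0]-p['cx'])/p['fx'],(uv[1]-p['cy'])/p['fy'],1]); o=-Rc.T@tc; return o+d*(y-o[1])/d[1]
for y in(-.040,-.043,-.046,-.05):
    print(y,px2tool((277.5,278),y),[px2tool(u,y)[[0,2]] for u in((248,278),(307,278),(277.5,251),(277.5,305))])
np.save('Rc.npy',np.r_[Rc.ravel(),tc])
# visible base corners check of stand fit
draw(p,V0,'fit10.png',(180,120,340,220),5)
E
```

```text
-0.04 [ 0.     -0.04    0.0007] [array([-0.0129,  0.0007]), array([0.013 , 0.0007]), array([-0.    ,  0.0134]), array([ 0.    , -0.0127])]
-0.043 [ 0.     -0.043   0.0022] [array([-0.0127,  0.0022]), array([0.0127, 0.0022]), array([-0.    ,  0.0147]), array([ 0.    , -0.0108])]
-0.046 [-0.     -0.046   0.0038] [array([-0.0124,  0.0038]), array([0.0124, 0.0038]), array([-0.    ,  0.0159]), array([ 0.   , -0.009])]
-0.05 [-0.     -0.05    0.0058] [array([-0.012 ,  0.0058]), array([0.0119, 0.0058]), array([-0.    ,  0.0176]), array([-0.    , -0.0065])]
```

View pics/fit10.png

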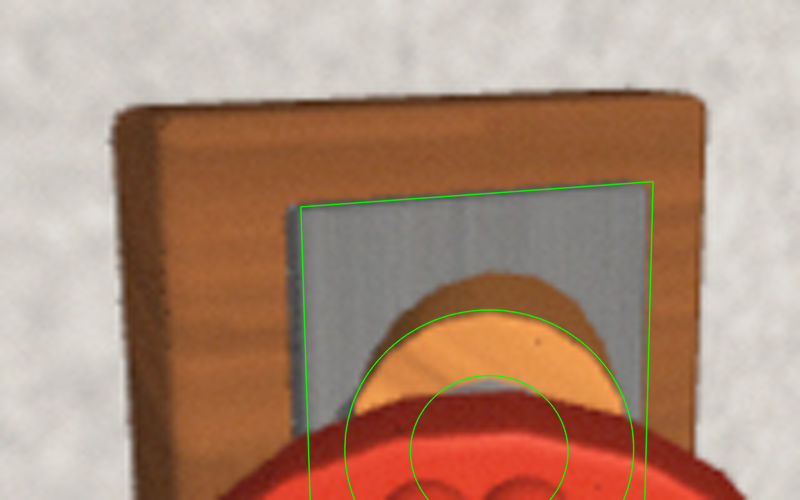

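```bash
python3 -m crank '{"linear":[[0,0.012,0.0008],[0,0.012,0],[0,0.010,0],[0,0.006,0],[0,0,0]],"rot":[[0.002,-0.002,0],[0,0,0],[0,0,0],[0,0,0],[0,0,0]]}'; python3 see.py 11
```

```text
time: 18.02
eef_pos: [0.5824, -0.1827, 0.098]
tcp_rot: [-90.5, -31.3, -42.9]
wrist_force: [-1.8, 1.5, 2.2]
finger_gap: 0.0654
18.125 [ 0.5824 -0.1826  0.0981] [-90.5232 -31.2972 -42.8571] [-1.8831  0.9452  2.9668]
```

View pics/w11.png

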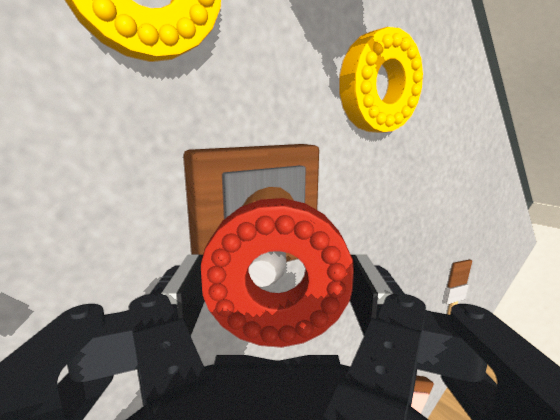

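View pics/s11.png

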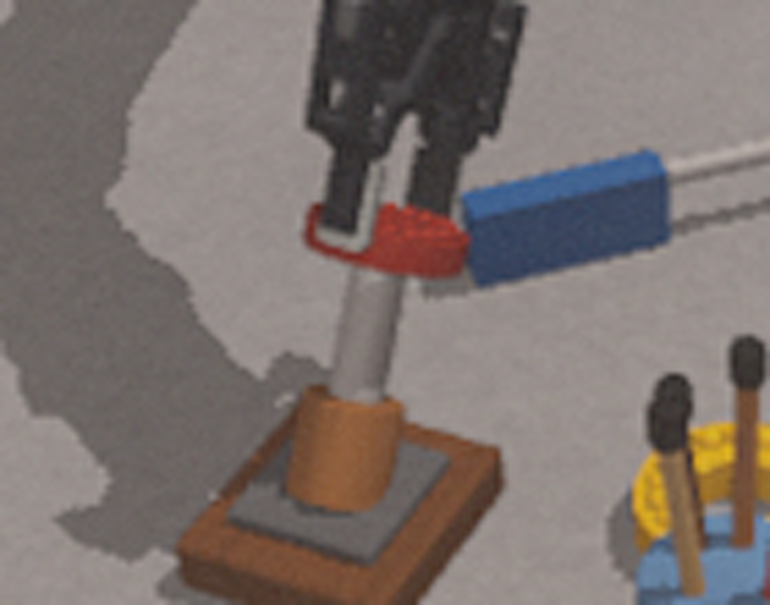

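```bash
cat > rel.py <<'E'
from fitw import *
import pickle,sys
np.set_printoptions(precision=4,suppress=True)
def rel(s,v=V0):
    sh,a,ey=spindle(*v); x=np.cross(-a,ey); d=s['eef_pos']-sh
    R0=R.from_euler('xyz',s['tcp_rot'],degrees=True); B=np.c_[x,-a,ey]
    f=B.T@(s['wrist_force']+np.array([0,0,1.7]))
    print('t %.2f s(under,off27)=%.4f dx=%.4f dz=%.4f'%(s['time'],d@a+.027,d@x,d@ey),'tilt err(tool rotvec deg)',(R.from_matrix(B).inv()*R0).as_rotvec(degrees=True).round(2),'F tool x,y(axial),z',f.round(1),'gap',round(s['finger_gap'],4))
if __name__=='__main__': rel(robot.observe())
E
python3 rel.py; python3 - <<'E'
from rel import *
p,q,s=pickle.load(open('see11.pkl','rb')); rel(s)
sh,a,ey=spindle(*V0); draw(p,V0,'fit11.png',(180,130,350,330),3.5,[circ(sh+a*.052,a,ey,.012)])
E
```

```text
t 18.12 s(under,off27)=0.0619 dx=0.0066 dz=0.0037 tilt err(tool rotvec deg) [-0.55  0.04  0.79] F tool x,y(axial),z [ 0.8 -5.  -0.6] gap 0.0653
t 18.12 s(under,off27)=0.0619 dx=0.0066 dz=0.0037 tilt err(tool rotvec deg) [-0.55  0.04  0.79] F tool x,y(axial),z [ 0.8 -5.  -0.6] gap 0.0653
```

View pics/fit11.png

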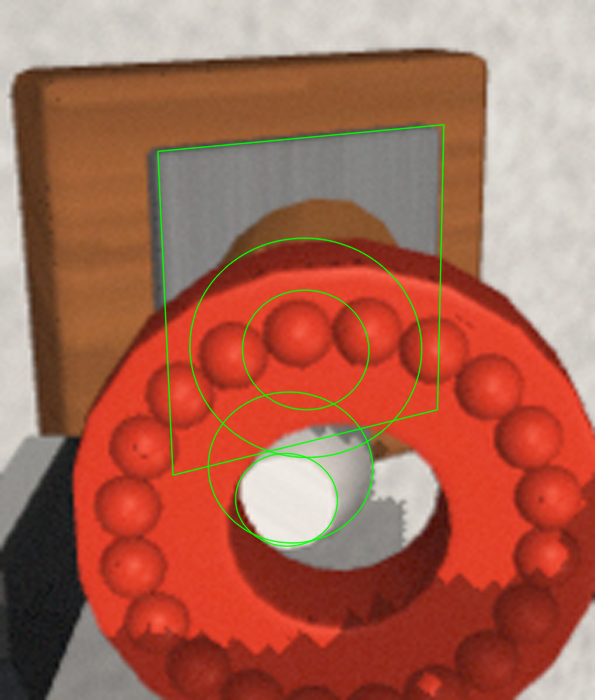

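```bash
python3 - <<'E'
from rel import *
s=robot.observe(); print(s['joints'])
p,q,s=pickle.load(open('see10.pkl','rb')); rel(s); print(s['joints'])
E
```

```text
[-17.0063  36.8828  33.3232 121.8479 -70.7609   0.828   33.867 ]
t 17.40 s(under,off27)=0.0961 dx=-0.0001 dz=-0.0017 tilt err(tool rotvec deg) [-0.15  0.13  0.04] F tool x,y(axial),z [ 0.1 -0.8 -1.2] gap 0.0654
[-21.237   33.3392  36.7828 124.8647 -41.6046   0.9523   4.6469]
```

```bash
cat > kin.py <<'E'
from plan import *
import itertools
from scipy.optimize import least_squares
def fk(q,L,sg,yawoff=0):
    h,L1,L2,L3,o1,o2=L
    q=np.array(q)*sg
    Z=lambda a:R.from_euler('z',a,degrees=True); Y=lambda a:R.from_euler('y',a,degrees=True)
    A=Z(q[0])*Y(q[1])*Z(q[2]); P=np.array([0,0,h])+A.apply([o1,0,L1])
    A=A*Y(q[3]); P=P+A.apply([o2,0,L2]); A=A*Z(q[4])*Y(q[5])*Z(q[6]); P=P+A.apply([0,0,L3])
    return P,A
E
python3 - <<'E'
from kin import *
import pickle
np.set_printoptions(precision=4,suppress=True)
D=[([-77.3218,35.2896,-.7251,81.6421,.4632,63.2211,-2.3134],[.1592,.6293,.2026],[-90,.15,75.81]),
([-13.2593,19.0939,25.6778,113.0476,-10.177,49.975,17.8981],[.4478,-.0707,.2047],[-90.38,-.02,.15])]
for n in('10','11'):
    s=pickle.load(open('see%s.pkl'%n,'rb'))[2]; D.append((s['joints'],s['eef_pos'],s['tcp_rot']))
best=[]
for sg in itertools.product([1,-1],repeat=4):
    S=np.array([sg[0],1,sg[1],1,sg[2],1,sg[3]])
    def res(v):
        r=[]
        for q,P,E in D:
            p,A=fk(q,v,S); r+=list(p-P)
            Rt_=R.from_euler('xyz',E,degrees=True).as_matrix(); r+=list(.2*(A.as_matrix()[:,2]-Rt_[:,1]))
        return np.array(r)
    s=least_squares(res,[.35,.35,.35,.3,0,0]); best.append((s.cost,S,s.x,s.fun))
best.sort(key=lambda b:b[0])
for b in best[:2]: print(b[0],b[1],b[2]); print(b[3].reshape(-1,6))
A=fk(D[0][0],best[0][2],best[0][1])[1]; 
for q,P,E in D: print((fk(q,best[0][2],best[0][1])[1].inv()*R.from_euler('xyz',E,degrees=True)).as_matrix().round(2).tolist())
E
```

```text
0.00035744613454446257 [-1  1 -1  1 -1  1  1] [0.3204 0.5179 0.3815 0.3535 0.0152 0.006 ]
[[-0.0219  0.004   0.0002  0.     -0.     -0.    ]
 [ 0.0057  0.0132 -0.002   0.     -0.      0.    ]
 [-0.0003 -0.0016  0.0008 -0.      0.     -0.    ]
 [-0.0025 -0.0008  0.001  -0.     -0.      0.    ]]
0.0003574461345444628 [-1  1 -1  1 -1  1 -1] [0.3204 0.5179 0.3815 0.3535 0.0152 0.006 ]
[[-0.0219  0.004   0.0002  0.     -0.     -0.    ]
 [ 0.0057  0.0132 -0.002   0.     -0.      0.    ]
 [-0.0003 -0.0016  0.0008  0.      0.     -0.    ]
 [-0.0025 -0.0008  0.001  -0.     -0.      0.    ]]
[[-1.0, 0.0, -0.08], [-0.08, 0.0, 1.0], [0.0, 1.0, -0.0]]
[[-0.81, 0.0, 0.58], [0.58, 0.0, 0.81], [0.0, 1.0, -0.0]]
[[-0.99, -0.0, 0.16], [0.16, -0.0, 0.99], [-0.0, 1.0, 0.0]]
[[-0.38, 0.0, 0.93], [0.93, 0.0, 0.38], [0.0, 1.0, -0.0]]
```

```bash
cat > kin.py <<'E'
from plan import *
from scipy.optimize import least_squares
SG=np.array([-1,1,-1,1,-1,1,-1])
def fk(q,L):
    h,L1,L2,L3,o1,o2,y1,y2,y0,o3,y3=L
    q=np.array(q)*SG
    Z=lambda a:R.from_euler('z',a,degrees=True); Y=lambda a:R.from_euler('y',a,degrees=True)
    A=Z(q[0]); P=np.array([0,0,h])+A.apply([0,y0,0]); A=A*Y(q[1])*Z(q[2]); P=P+A.apply([o1,y1,L1])
    A=A*Y(q[3]); P=P+A.apply([o2,y2,L2]); A=A*Z(q[4])*Y(q[5]); P=P+A.apply([o3,y3,L3]); A=A*Z(q[6])
    return P,A
E
python3 - <<'E'
from kin import *
import pickle
np.set_printoptions(precision=4,suppress=True)
D=[([-77.3218,35.2896,-.7251,81.6421,.4632,63.2211,-2.3134],[.1592,.6293,.2026],[-90,.15,75.81]),
([-13.2593,19.0939,25.6778,113.0476,-10.177,49.975,17.8981],[.4478,-.0707,.2047],[-90.38,-.02,.15])]
for n in('10','11'):
    s=pickle.load(open('see%s.pkl'%n,'rb'))[2]; D.append((s['joints'],s['eef_pos'],s['tcp_rot']))
def res(v):
    r=[]
    for q,P,E in D: p,A=fk(q,v); r+=list(p-P)
    return np.r_[r,(v-np.array([.34,.45,.4,.33]+[0]*7))*.01]
s=least_squares(res,[.35,.35,.35,.3]+[0]*7); print(s.x); print(s.fun[:12].reshape(-1,3))
np.save('L.npy',s.x)
for q,P,E in D: print((fk(q,s.x)[1].inv()*R.from_euler('xyz',E,degrees=True)).as_matrix().round(2).tolist())
E
```

```text
[ 0.258   0.5515  0.3731  0.334   0.0001  0.0028 -0.0034 -0.0034 -0.0147
  0.0004 -0.0004]
[[-0. -0. -0.]
 [ 0.  0.  0.]
 [-0. -0. -0.]
 [ 0. -0. -0.]]
[[-1.0, 0.0, -0.0], [-0.0, 0.0, 1.0], [0.0, 1.0, -0.0]]
[[-1.0, 0.0, -0.0], [-0.0, 0.0, 1.0], [0.0, 1.0, -0.0]]
[[-1.0, -0.0, -0.0], [-0.0, -0.0, 1.0], [-0.0, 1.0, 0.0]]
[[-1.0, 0.0, 0.0], [0.0, 0.0, 1.0], [-0.0, 1.0, -0.0]]
```

```bash
cat > ik.py <<'E'
from kin import *
from spin import *
L=np.load('L.npy')
LO=np.array([-178.69,-17.37,-77.05,15.02,-78.02,.78,-162.83]);HI=np.array([178.69,117.87,75.6,138.74,258.01,113.62,162.83])
M=R.from_matrix([[-1,0,0],[0,0,1],[0,1,0]])
def ik(P,Rm,q0,q3=None):
    w=np.ones(7)
    def res(q):
        p,A=fk(q,L); e=((A*M).inv()*Rm).as_rotvec()
        r=list((p-P)*10)+list(e*5)
        if q3 is not None: r.append((q[2]-q3)*.05)
        return np.array(r)
    s=least_squares(res,np.clip(q0,LO+.01,HI-.01),bounds=(LO,HI)); return s.x,np.abs(s.fun).max()
E
python3 - <<'E'
from ik import *
np.set_printoptions(precision=1,suppress=True)
rng=np.random.default_rng(0)
for name,sgn in (('inplane',0),('level',1)):
  for sv in (.098,.03,0):
    P,Rm=tool(V0,sv)
    if sgn: Rm=Rm*R.from_euler('y',90,degrees=True)
    for q3 in range(-60,61,20):
        out=[]
        for k in range(6):
            q0=np.array([-20,35,q3,120,[0,90,180,-60,240,45][k],10,[0,-90,-150,30,120,90][k]])
            q,e=ik(P,Rm,q0,q3)
            if e<.02 and not any(np.allclose(q,o,atol=2) for o in out): out.append(q)
        for o in out: print(name,sv,q3,o)
E
```

```text
inplane 0.098 -60 [  41.9   42.   -60.   122.7   91.7   56.9 -119.7]
inplane 0.098 -40 [  30.8   34.1  -40.   123.1   89.7   41.8 -120.6]
inplane 0.098 -20 [  17.6   30.1  -20.   123.6   88.1   30.  -121.1]
inplane 0.098 0 [   3.4   28.8   -0.   124.1   86.5   19.7 -121.1]
inplane 0.098 20 [ -10.5   30.    20.   124.6   83.5    9.4 -119.4]
inplane 0.098 40 [-23.4  34.   40.  124.9 -74.    2.8  37. ]
inplane 0.03 -60 [  42.9   51.7  -60.   120.6  100.6   61.1 -121.6]
inplane 0.03 -40 [  32.5   42.9  -40.   121.    99.9   44.5 -126.2]
inplane 0.03 -20 [  19.8   38.3  -20.   121.5  101.2   31.  -131.2]
inplane 0.03 0 [   6.3   36.9   -0.   122.   106.3   19.2 -139.3]
inplane 0.03 20 [  -7.1   38.2   19.9  122.3  127.2    8.2 -162.8]
inplane 0.03 40 [-19.3  43.1  40.  122.9 231.3   9.5  90.3]
inplane 0.03 60 [-29.2  52.3  60.  123.2 253.2  25.7  64.8]
inplane 0 -60 [  43.5   55.8  -60.   119.3  104.    62.7 -121.6]
inplane 0 -40 [  33.2   46.7  -40.   119.6  103.5   45.6 -127.5]
inplane 0 -20 [  20.8   41.8  -20.   120.1  105.7   31.7 -134.3]
inplane 0 0 [   7.4   40.3   -0.   120.6  113
[... 582 characters left out ...]
21.   99.9  44.5 143.8]
level 0.03 -20 [ 19.8  38.3 -20.  121.5 101.2  31.  138.8]
level 0.03 0 [  6.3  36.9  -0.  122.  106.3  19.2 130.7]
level 0.03 20 [ -7.1  38.3  20.  122.5 130.7   8.4 103.6]
level 0.03 40 [-19.3  43.1  40.  122.9 231.3   9.5   0.3]
level 0.03 60 [-29.2  52.3  60.  123.2 253.2  25.7 -25.2]
level 0 -60 [ 43.5  55.8 -60.  119.3 104.   62.7 148.4]
level 0 -40 [ 33.2  46.7 -40.  119.6 103.5  45.6 142.5]
level 0 -20 [ 20.8  41.8 -20.  120.1 105.7  31.7 135.7]
level 0 0 [  7.4  40.3   0.  120.6 113.4  19.6 124.3]
level 0 20 [ -5.7  41.9  20.  121.1 145.9   9.3  88.5]
level 0 40 [-17.8  47.   40.  121.5 227.5  12.4   3.3]
level 0 60 [-27.5  56.6  60.  121.8 249.1  28.6 -22.9]
```

```bash
cat > sim.py <<'E'
from ik import *
def jac(q):
    p0,A0=fk(q,L); J=np.zeros((6,7))
    for i in range(7):
        qq=np.array(q,float); qq[i]+=.05; p,A=fk(qq,L)
        J[:3,i]=(p-p0)/.05; J[3:,i]=(A*A0.inv()).as_rotvec()/.05
    return J
def step(q,P,Rm,lam=1e-3,it=15,wt=None):
    q=np.array(q,float)
    for _ in range(it):
        p,A=fk(q,L); A=A*M
        e=np.r_[P-p,(Rm*A.inv()).as_rotvec()]
        if np.abs(e).max()<1e-5: break
        J=jac(q); J[3:]*=.3; e[3:]*=.3
        dq=J.T@np.linalg.solve(J@J.T+ (lam*.01)**2*np.eye(6),e)
        n=np.abs(dq).max(); dq*=min(1,5/n)
        q=np.clip(q+dq,LO,HI)
    return q,np.abs(e).max()
def run(q,P,Rm,rows):
    out=[]
    for l,w in rows:
        P=P+Rm.apply(l); Rm=Rm*R.from_rotvec(w); 
        q,e=step(q,P,Rm); out.append((q,e,P))
    return q,P,Rm,out
E
python3 - <<'E'
from sim import *
np.set_printoptions(precision=1,suppress=True)
q=np.array([-77.3218,35.2896,-.7251,81.6421,.4632,63.2211,-2.3134]); P,A=fk(q,L); Rm=A*M
q,P,Rm,o=run(q,P,Rm,[([-.018,0,-.0545],[0,.093,0])]*14); print(q,o[-1][1], 'actual -13.26,19.09,25.68,113.05,-10.18,49.98,17.90')
E
```

```text
[-13.9  19.2  24.9 112.9 -10.2  50.1  17.6] 7.67226232545326e-09 actual -13.26,19.09,25.68,113.05,-10.18,49.98,17.90
```

```bash
python3 -m crank '{"linear":[[-0.002,-0.02,0],[-0.004,-0.03,0],[0,-0.03,0],[0,0,0]],"rot":[[0,0,0],[0,0,0],[0,0,0],[0,0,0]]}'
python3 rel.py; cat >> sim.py <<'E'
def screw(P0,R0,P1,R1,vmax=.055,wmax=.175):
    Rr=R0.inv()*R1; w=Rr.as_rotvec(); t=R0.inv().apply(P1-P0)
    for k in range(1,60):
        dw=w/k; S=sum(R.from_rotvec(dw*i).as_matrix() for i in range(k)); dt=np.linalg.solve(S,t)
        if np.linalg.norm(dt)<vmax and np.linalg.norm(dw)<wmax: break
    return [(dt,dw)]*k
def path(q,wps):
    P,A=fk(q,L); Rm=A*M; qs=[q]; n=[];emax=0
    for P1,R1 in wps:
        rows=screw(P,Rm,P1,R1); q,P,Rm,o=run(q,P,Rm,rows); n.append(len(rows)); qs.append(q); emax=max(emax,max(x[1] for x in o))
    return q,qs,n,emax
E
python3 - <<'E'
from sim import *
np.set_printoptions(precision=1,suppress=True)
s=robot.observe(); q0=np.array(s['joints']); print(q0, fk(q0,L)[0]-s['eef_pos'])
rng=np.random.default_rng(1); res=[]
P,A=fk(q0,L); 
import time; t0=time.time()
def margin(q): return np.minimum(q-LO,HI-q)
while time.time()-t0<200:
    roll=rng.choice([0,90,180,270]); 
    # random waypoint: yaw rot, tilt
    yaw=rng.uniform(-180,180); ta=rng.uniform(0,360); tm=rng.uniform(0,50)
    Rw=R.from_rotvec(np.radians(tm)*np.array([np.cos(np.radians(ta)),np.sin(np.radians(ta)),0]))*down(yaw)
    Pw=np.array([rng.uniform(.45,.65),rng.uniform(-.3,.1),rng.uniform(.17,.3)])
    Rx=lambda sv:(tool(V0,sv)[0],tool(V0,sv)[1]*R.from_euler('y',roll,degrees=True))
    try: q,qs,n,e=path(q0,[(Pw,Rw),Rx(.1),Rx(0)])
    except Exception: continue
    if e>1e-3: continue
    m=min(margin(x)[1:].min() for x in qs[1:])
    m2=min(x[5] for x in qs[2:])
    res.append((m,sum(n),roll,yaw.__round__(0),round(ta),round(tm),Pw.round(2),qs[2],qs[3],n,Rw))
res.sort(key=lambda r:-r[0]+.3*r[1])
print(len(res))
for r in res[:8]: print(r[:7],r[7],r[8],r[9])
import pickle; pickle.dump((q0,res[:20]),open('res.pkl','wb'))
E
```

```text
time: 18.62
eef_pos: [0.5497, -0.1484, 0.1637]
tcp_rot: [-90.5, -31.4, -42.6]
wrist_force: [0.2, -0.4, -1.0]
finger_gap: 0.0654
t 18.62 s(under,off27)=0.1426 dx=0.0014 dz=0.0065 tilt err(tool rotvec deg) [-0.44 -0.16  0.71] F tool x,y(axial),z [ 0.7 -0.4 -0.1] gap 0.0654
[-38.7  36.4  61.7 124.2 -62.5  16.4  24.7] [ 0. -0. -0.]
4
(np.float64(12.423738931507444), 30, np.int64(90), 129.0, 315, 10, array([ 0.7, -0.1,  0.2])) [ -5.5  29.   12.5 124.4  84.2  13.4 150.4] [  6.   40.3   2.2 120.7 115.   18.3 122.4] [17, 11, 2]
(np.float64(9.788310616941438), 30, np.int64(90), 90.0, 281, 1, array([ 0.5, -0.3,  0.2])) [ -9.3  29.5  18.  124.6  82.9  10.6 151.3] [  4.9  40.4   3.9 120.7 116.4  17.3 120.7] [14, 14, 2]
(np.float64(5.287911517855294), 31, np.int64(90), 86.0, 121, 0, array([ 0.5, -0.2,  0.2])) [-14.9  30.6  26.2 124.8  78.7   6.1 155. ] [  3.8  40.4   5.4 120.8 117.8  16.5 119. ] [14, 15, 2]
(np.float64(5.360633173314476), 32, np.int64(90), 65.0, 126, 49, array([ 0.5, -0.2,  0.3])) [-14.8  30.6  26.1 124.8  78.9   6.1 154.9] [  3.9  40.4   5.3 120.8 117.7  16.5 119.1] [14, 16, 2]
```

```bash
nproc; cat > search.py <<'E'
from sim import *
import sys,time,pickle
from multiprocessing import Pool
s=pickle.load(open('q0.pkl','rb'))
def margin(q): return np.minimum(q-LO,HI-q)
def work(seed):
    rng=np.random.default_rng(seed); res=[]; t0=time.time()
    while time.time()-t0<250:
        roll=rng.uniform(40,140); yaw=rng.uniform(60,170); ta=rng.uniform(0,360); tm=rng.uniform(0,30)
        Rw=R.from_rotvec(np.radians(tm)*np.array([np.cos(np.radians(ta)),np.sin(np.radians(ta)),0]))*down(yaw)
        Pw=np.array([rng.uniform(.45,.6),rng.uniform(-.3,.05),rng.uniform(.17,.25)])
        Rx=lambda sv:(tool(V0,sv)[0],tool(V0,sv)[1]*R.from_euler('y',roll,degrees=True))
        try: q,qs,n,e=path(s,[(Pw,Rw),Rx(.1),Rx(0)])
        except Exception: continue
        if e>1e-3: continue
        m=min(margin(x)[1:].min() for x in qs[1:])
        res.append((m,sum(n),roll,yaw,ta,tm,Pw,qs[1:],n))
    return res
if __name__=='__main__':
    import os
    with Pool(os.cpu_count()) as p: res=sum(p.map(work,range(os.cpu_count())),[])
    res.sort(key=lambda r:-r[0]+.4*r[1]); pickle.dump(res,open('res2.pkl','wb'))
    np.set_printoptions(precision=1,suppress=True); print(len(res))
    for r in res[:6]: print(r[:6],r[6].round(2),r[8]); print(np.array(r[7]))
E
python3 - <<'E'
from h import *
import pickle; s=robot.observe(); pickle.dump(np.array(s['joints']),open('q0.pkl','wb'))
E
OMP_NUM_THREADS=1 python3 search.py
```

```text
4
49
(np.float64(14.619143473966702), 28, 117.59383489336007, 95.36665536488094, 342.72266240514915, 29.538449299489567) [0.5 0.  0.2] [14, 12, 2]
[[ 34.9  29.6 -31.8 107.  -20.5  43.7 117.1]
 [  3.3  28.6   0.1 124.1  85.9  19.7 121.9]
 [  9.9  40.4  -3.7 120.5 111.2  21.7  99.6]]
(np.float64(14.37195286438192), 28, 114.92930954460026, 140.24721382417596, 317.66930372210123, 20.48994060926908) [0.5 0.1 0.2] [18, 8, 2]
[[ 26.8  22.1 -33.9 110.6  -3.4  35.8 139.3]
 [ -3.1  28.8   9.2 124.4  84.7  15.2 125.1]
 [  6.8  40.3   0.9 120.6 114.   19.   98.6]]
(np.float64(14.514149268793105), 30, 97.39153611675613, 110.07340952885251, 339.31067668550423, 5.7241097442711535) [ 0.5 -0.3  0.2] [16, 12, 2]
[[ 35.4  29.7  -8.4  96.3  -1.9  55.  139.2]
 [  0.5  28.6   4.  124.2  85.4  17.7 142.3]
 [  8.5  40.3  -1.5 120.6 112.4  20.4 118.2]]
(np.float64(12.506055649526246), 30, 89.32706307892424, 67.61207895541416, 326.20368596547047, 17.68484813407603) [ 0.5 -0.3  0.2] [11, 17, 2]
[[ 37.   30.    0.  100.6 -22.5  52.6 118.8]
 [  1.1  28.6   3.2 124.2  85.5  18.2 150.3]
 [  8.8  40.3  -2.  120.6 112.2  20.7 126.6]]
(np.float64(11.91550458373346), 31, 89.89893551030308, 111.02897804655838, 13.082481042549086, 4.799791959415934) [ 0.5 -0.2  0.2] [16, 13, 2]
[[ 10.7  26.   10.5 103.1 -10.6  54.4 137.8]
 [ -6.5  29.1  13.9 124.5  83.9  12.7 150.7]
 [  5.6  40.4   2.7 120.7 115.4  18.  122. ]]
(np.float64(11.208316821539597), 30, 88.15189960665327, 80.45968549480986, 307.73983237713816, 26.547127013020493) [ 0.5 -0.   0.2] [12, 16, 2]
[[ 26.9  18.4 -15.6 115.5 -29.2  32.8 116.1]
 [ -0.5  28.6   5.4 124.3  85.2  17.1 151.6]
 [  8.   40.3  -0.8 120.6 112.8  20.  126.9]]
```

```bash
python3 - <<'E'
from sim import *
import pickle
np.set_printoptions(precision=4,suppress=True)
r=pickle.load(open('res2.pkl','rb'))[0]
print(r[2:6],r[6])
m,n,roll,yaw,ta,tm,Pw=r[:7]
Rw=R.from_rotvec(np.radians(tm)*np.array([np.cos(np.radians(ta)),np.sin(np.radians(ta)),0]))*down(yaw)
s=robot.observe(); plan(Pw,Rw,15)
P,Rm=tool(V0,.1); Rm=Rm*R.from_euler('y',roll,degrees=True)
plan(P,Rm,13,start=(Pw,Rw))
pickle.dump((Pw,Rw,roll),open('wp.pkl','wb'))
E
```

```text
(117.59383489336007, 95.36665536488094, 342.72266240514915, 29.538449299489567) [0.5404 0.0177 0.1986]
rows 15 lin [0.0056, -0.001, 0.0132] rot [0.0721, -0.1394, -0.0135]
path [[0.562, -0.142, 0.167], [0.59, -0.111, 0.177], [0.601, -0.071, 0.186], [0.592, -0.029, 0.192], [0.565, 0.004, 0.196]]
rows 13 lin [-0.0114, 0.0056, 0.0134] rot [0.0528, -0.1391, 0.0608]
path [[0.53, 0.01, 0.186], [0.507, -0.028, 0.153], [0.505, -0.077, 0.13], [0.524, -0.128, 0.122], [0.561, -0.168, 0.127]]
```

```bash
python3 - <<'E'
from sim import *
import pickle
np.set_printoptions(precision=3,suppress=True)
Pw,Rw,roll=pickle.load(open('wp.pkl','rb'))
P,Rm=tool(V0,.13); Rm=Rm*R.from_euler('y',roll,degrees=True)
plan(P,Rm,13,start=(Pw,Rw))
s=robot.observe(); q0=np.array(s['joints'])
rows=[([.0056,-.001,.0132],[.072,-.139,-.0135])]*15
q,Pa,Ra,o=run(q0,np.array(s['eef_pos']),R.from_euler('xyz',s['tcp_rot'],degrees=True),rows); print(q)
prev=q0
for x in o: print((np.abs(x[0]-prev).max()/.125).round(0),end=' '); prev=x[0]
r2=screw(Pa,Ra,P,Rm); print(len(r2),r2[0])
q,Pa,Ra,o=run(q,Pa,Ra,r2); print(q)
for x in o: print((np.abs(x[0]-prev).max()/.125).round(0),end=' '); prev=x[0]
sh,a,ey=spindle(*V0)
E
```

```text
rows 13 lin [-0.0101, 0.0035, 0.0129] rot [0.0528, -0.1391, 0.0608]
path [[0.53, 0.01, 0.188], [0.507, -0.026, 0.162], [0.502, -0.073, 0.146], [0.517, -0.12, 0.143], [0.549, -0.157, 0.152]]
[ 34.629  29.4   -31.387 107.05  -20.957  43.683 117.121]
89.0 107.0 119.0 107.0 85.0 64.0 47.0 45.0 44.0 41.0 39.0 39.0 39.0 38.0 37.0 12 (array([-0.011,  0.004,  0.014]), array([ 0.057, -0.151,  0.066]))
[  6.685  25.119  -6.47  124.357  78.107  23.833 129.316]
50.0 50.0 50.0 51.0 53.0 55.0 58.0 63.0 70.0 79.0 95.0 120.0
```

```bash
for i in 1; do python3 -m crank '{"linear":[[0.0056,-0.001,0.0132],[0.0056,-0.001,0.0132],[0.0056,-0.001,0.0132],[0.0056,-0.001,0.0132],[0.0056,-0.001,0.0132]],"rot":[[0.072,-0.139,-0.0135],[0.072,-0.139,-0.0135],[0.072,-0.139,-0.0135],[0.072,-0.139,-0.0135],[0.072,-0.139,-0.0135]]}'; done
python3 - <<'E'
from h import *
print(robot.observe()['joints'].round(1))
E
```

```text
time: 19.25
eef_pos: [0.5952, -0.1, 0.1802]
tcp_rot: [-95.5, -33.3, 4.8]
wrist_force: [0.5, -0.3, -1.8]
finger_gap: 0.0653
[  9.   22.3  -0.6 123.2 -62.    1.9  73.2]
```

```bash
python3 -m crank '{"linear":[[0.0056,-0.001,0.0132],[0.0056,-0.001,0.0132],[0.0056,-0.001,0.0132],[0.0056,-0.001,0.0132],[0.0056,-0.001,0.0132]],"rot":[[0.072,-0.139,-0.0135],[0.072,-0.139,-0.0135],[0.072,-0.139,-0.0135],[0.072,-0.139,-0.0135],[0.072,-0.139,-0.0135]]}'
python3 -m crank '{"linear":[[0.0056,-0.001,0.0132],[0.0056,-0.001,0.0132],[0.0056,-0.001,0.0132],[0.0056,-0.001,0.0132],[0.0056,-0.001,0.0132]],"rot":[[0.072,-0.139,-0.0135],[0.072,-0.139,-0.0135],[0.072,-0.139,-0.0135],[0.072,-0.139,-0.0135],[0.072,-0.139,-0.0135]]}'
python3 - <<'E'
from sim import *
import pickle
Pw,Rw,roll=pickle.load(open('wp.pkl','rb'))
P,Rm=tool(V0,.13); Rm=Rm*R.from_euler('y',roll,degrees=True)
s=robot.observe(); print(np.array(s['joints']).round(1)); plan(P,Rm,13)
q,qs,n,e=path(np.array(s['joints']),[(P,Rm)]); print(q.round(1))
E
```

```text
time: 19.88
eef_pos: [0.5921, -0.0314, 0.1918]
tcp_rot: [-100.4, -31.5, 52.3]
wrist_force: [0.4, 0.7, -1.5]
finger_gap: 0.0658
time: 20.5
eef_pos: [0.5411, 0.0161, 0.1986]
tcp_rot: [-102.3, -27.2, 98.0]
wrist_force: [-0.4, 0.9, -1.0]
finger_gap: 0.0651
[ 30.6  28.2 -24.8 107.4 -25.8  44.9 122. ]
rows 13 lin [-0.01, 0.0035, 0.0128] rot [0.0529, -0.1397, 0.0609]
path [[0.53, 0.008, 0.188], [0.507, -0.027, 0.162], [0.502, -0.073, 0.146], [0.517, -0.12, 0.143], [0.549, -0.157, 0.152]]
[ -0.5  25.    3.4 124.6  75.4  19.4 131.6]
```

Matches the simulation closely; go on with leg 2.

```bash
python3 -m crank '{"linear":[[-0.01,0.0035,0.0128],[-0.01,0.0035,0.0128],[-0.01,0.0035,0.0128],[-0.01,0.0035,0.0128],[-0.01,0.0035,0.0128]],"rot":[[0.053,-0.1397,0.061],[0.053,-0.1397,0.061],[0.053,-0.1397,0.061],[0.053,-0.1397,0.061],[0.053,-0.1397,0.061]]}'
python3 -m crank '{"linear":[[-0.01,0.0035,0.0128],[-0.01,0.0035,0.0128],[-0.01,0.0035,0.0128],[-0.01,0.0035,0.0128],[-0.01,0.0035,0.0128]],"rot":[[0.053,-0.1397,0.061],[0.053,-0.1397,0.061],[0.053,-0.1397,0.061],[0.053,-0.1397,0.061],[0.053,-0.1397,0.061]]}'
python3 - <<'E'
from sim import *
import pickle
Pw,Rw,roll=pickle.load(open('wp.pkl','rb'))
P,Rm=tool(V0,.13); Rm=Rm*R.from_euler('y',roll,degrees=True)
s=robot.observe(); print(np.array(s['joints']).round(1)); plan(P,Rm,4)
q,qs,n,e=path(np.array(s['joints']),[(P,Rm)]); print(q.round(1))
E
```

```text
time: 21.12
eef_pos: [0.5034, -0.0411, 0.1557]
tcp_rot: [-96.6, -2.5, 135.6]
wrist_force: [0.4, 0.0, -0.9]
finger_gap: 0.0657
time: 21.75
eef_pos: [0.517, -0.1193, 0.143]
tcp_rot: [-76.7, 13.1, 176.5]
wrist_force: [0.3, -0.6, -0.2]
finger_gap: 0.0654
[ 10.2  24.6 -11.2 118.7  39.2  30.4 142.4]
rows 4 lin [-0.0074, 0.0029, 0.01] rot [0.0397, -0.1042, 0.0456]
path [[0.524, -0.13, 0.144], [0.531, -0.14, 0.146], [0.54, -0.149, 0.149], [0.549, -0.157, 0.152]]
[ -0.4  25.    3.2 124.6  75.5  19.5 131.5]
```

```bash
python3 -m crank '{"linear":[[-0.0074,0.0029,0.01],[-0.0074,0.0029,0.01],[-0.0074,0.0029,0.01],[-0.0074,0.0029,0.01],[0,0,0]],"rot":[[0.04,-0.1042,0.0456],[0.04,-0.1042,0.0456],[0.04,-0.1042,0.0456],[0.04,-0.1042,0.0456],[0,0,0]]}'
cat > aim.py <<'E'
from sim import *
from rel import *
# usage: aim.py s [dx dz in spindle frame(x outward-up, z=ey)]
roll=pickle.load(open('wp.pkl','rb'))[2]
def aim(sv,v=V0,dx=0,dz=0,n=1,off=.027):
    P,Rm=tool(v,sv,off,dx,dz); Rm=Rm*R.from_euler('y',roll,degrees=True)
    s=robot.observe(); plan(P,Rm,n)
    sh,a,ey=spindle(*v); x=np.cross(-a,ey); d=s['eef_pos']-sh
    B=np.c_[x,-a,ey]; R0=R.from_euler('xyz',s['tcp_rot'],degrees=True)
    f=B.T@(s['wrist_force']+np.array([0,0,1.3]))
    print('t %.2f s=%.4f dx=%.4f dz=%.4f'%(s['time'],d@a+off,d@x,d@ey),'err rot(tool,deg)',((R.from_matrix(B)*R.from_euler('y',roll,degrees=True)).inv()*R0).as_rotvec(degrees=True).round(2),'F(x,axial,ey)',f.round(1),'gap',round(s['finger_gap'],4),'J',np.array(s['joints']).round(1))
if __name__=='__main__':
    a=[float(x) for x in sys.argv[1:]]; aim(a[0],dx=a[1] if len(a)>1 else 0,dz=a[2] if len(a)>2 else 0)
E
python3 see.py 12; python3 aim.py .13
```

```text
time: 22.38
eef_pos: [0.5481, -0.1566, 0.1517]
tcp_rot: [-61.1, 14.1, -157.0]
wrist_force: [-0.2, -0.1, -1.0]
finger_gap: 0.0654
22.475 [ 0.5488 -0.1564  0.1522] [ -61.0542   14.1923 -157.0447] [-0.2456  0.0044 -0.7964]
rows 1 lin [-0.0003, 0.0003, 0.0006] rot [0.0004, -0.0049, 0.0037]
path [[0.549, -0.157, 0.152]]
t 22.48 s=0.1303 dx=-0.0007 dz=0.0001 err rot(tool,deg) [-0.02  0.28 -0.21] F(x,axial,ey) [ 0.1 -0.5 -0.2] gap 0.0653 J [ -0.4  24.8   3.2 124.6  74.5  19.7 132.2]
```

View pics/w12.png

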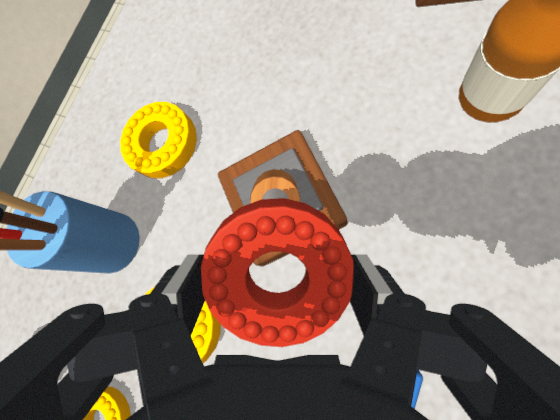

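View pics/s12.png

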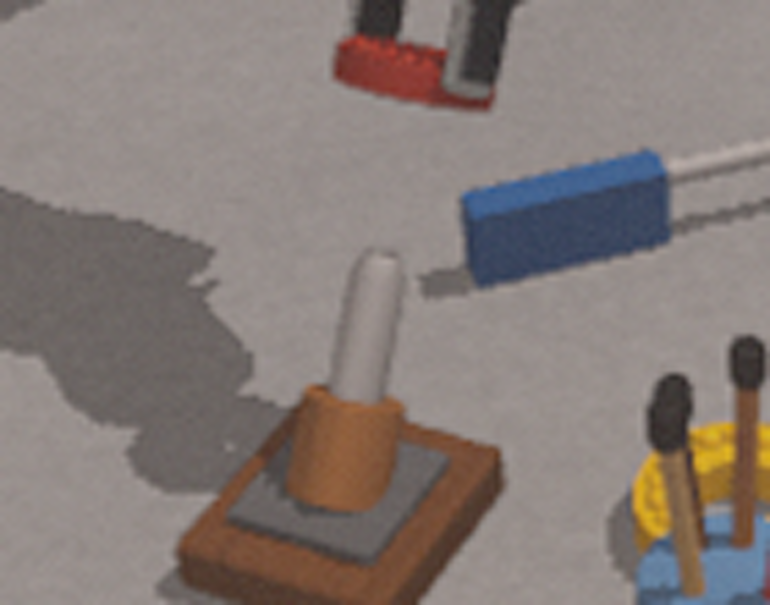

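```bash
python3 -m crank '{"linear":[[-0.0003,0.02,-0.0004],[0,0.022,0],[0,0.018,0],[0,0.012,0],[0,0,0]],"rot":[[0,-0.005,0.0037],[0,0,0],[0,0,0],[0,0,0],[0,0,0]]}'; python3 see.py 13; python3 aim.py .058; python3 - <<'E'
from rel import *
p,q,s=pickle.load(open('see13.pkl','rb'))
sh,a,ey=spindle(*V0); draw(p,V0,'fit13.png',(190,130,360,340),3.4,[circ(sh+a*.052,a,ey,.012)])
E
```

```text
time: 23.1
eef_pos: [0.5771, -0.1825, 0.0905]
tcp_rot: [-60.9, 14.2, -156.7]
wrist_force: [-0.7, 0.5, -1.5]
finger_gap: 0.0652
23.2 [ 0.5772 -0.1821  0.0915] [ -60.888    14.2358 -156.6048] [-0.7231 -0.4261 -1.8132]
rows 1 lin [0.0003, 0.0005, 0.0007] rot [-0.0006, 0.0012, -0.0005]
path [[0.577, -0.183, 0.091]]
t 23.20 s=0.0585 dx=-0.0005 dz=0.0005 err rot(tool,deg) [ 0.03 -0.07  0.03] F(x,axial,ey) [-0.5  0.3 -0.8] gap 0.0651 J [  0.9  33.5   6.1 123.4 100.5  15.8 107.7]
```

View pics/fit13.png

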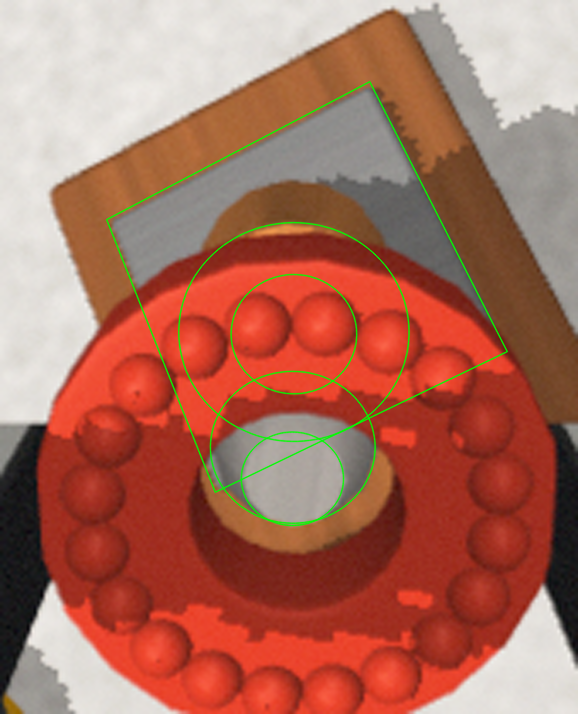

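```bash
python3 -m crank '{"linear":[[-0.0005,0.004,-0.001],[0,0.008,0],[0,0.008,0],[0,0,0]],"rot":[[0,0,0],[0,0,0],[0,0,0],[0,0,0]]}'; python3 aim.py .0385
```

```text
time: 23.7
eef_pos: [0.5851, -0.1885, 0.0736]
tcp_rot: [-60.9, 14.2, -156.6]
wrist_force: [-0.9, 0.8, -1.6]
finger_gap: 0.0652
rows 1 lin [0.0004, -0.0005, 0.0017] rot [-0.001, 0.0026, 0.0003]
path [[0.585, -0.19, 0.075]]
t 23.70 s=0.0380 dx=-0.0014 dz=0.0011 err rot(tool,deg) [ 0.06 -0.15 -0.02] F(x,axial,ey) [-1.2 -0.4 -0.1] gap 0.0652 J [  3.3  35.9   3.7 122.6 106.   17.2 102.8]
```

```bash
python3 -m crank '{"linear":[[0,0.008,0],[0,0.008,0],[0,0.004,0],[0,0,0]],"rot":[[0,0,0],[0,0,0],[0,0,0],[0,0,0]]}'; python3 aim.py .018; python3 see.py 14
```

```text
time: 24.2
eef_pos: [0.5928, -0.1958, 0.0566]
tcp_rot: [-60.9, 14.1, -156.6]
wrist_force: [-0.8, 0.3, -1.0]
finger_gap: 0.065
rows 1 lin [0.0003, 0.0, 0.0017] rot [-0.001, 0.0026, 0.0004]
path [[0.593, -0.197, 0.057]]
t 24.20 s=0.0180 dx=-0.0014 dz=0.0011 err rot(tool,deg) [ 0.06 -0.15 -0.02] F(x,axial,ey) [-0.5 -0.7 -0.4] gap 0.065 J [  5.6  38.2   1.4 121.7 110.2  18.7  99.3]
24.3 [ 0.5929 -0.1955  0.0571] [ -60.8368   14.1743 -156.536 ] [ 0.2764  0.1715 -0.6149]
```

View pics/s14.png

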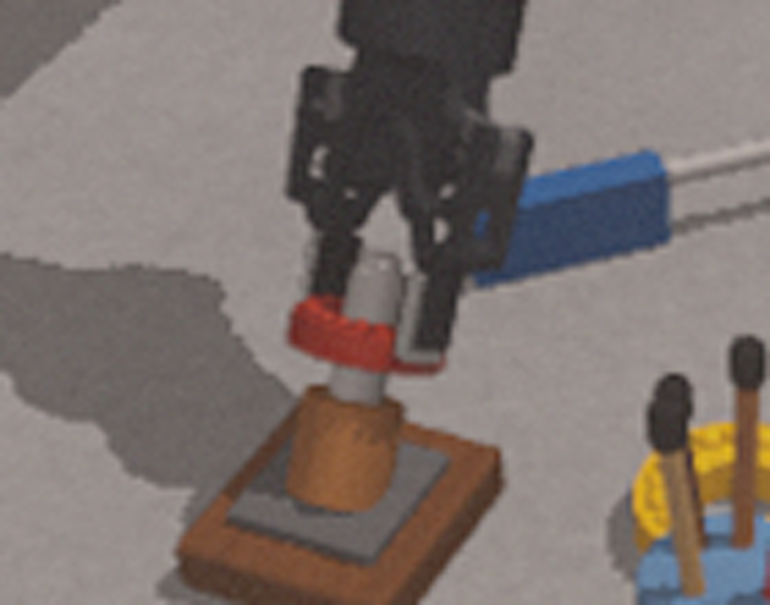

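View pics/w14.png

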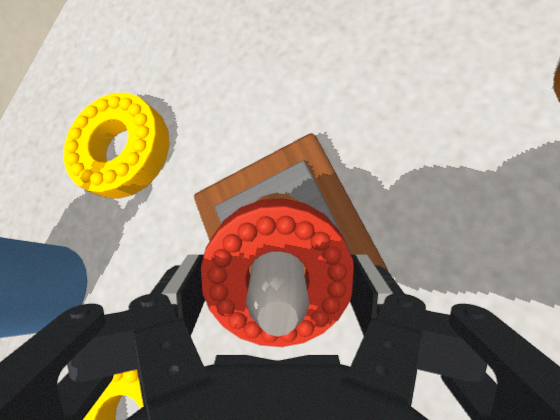

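```bash
python3 -m crank '{"linear":[[0,0.007,0],[0,0.005,0],[0,0,0]],"rot":[[0,0,0],[0,0,0],[0,0,0]]}'; python3 aim.py .003; python3 -m crank '{"linear":[[0,0.003,0],[0,0.002,0],[0,0,0]],"rot":[[0,0,0],[0,0,0],[0,0,0]]}'; python3 aim.py 0
```

```text
time: 24.68
eef_pos: [0.5975, -0.2002, 0.0464]
tcp_rot: [-60.8, 14.1, -156.6]
wrist_force: [0.0, -0.3, -1.2]
finger_gap: 0.0654
rows 1 lin [0.0003, 0.0029, 0.0017] rot [-0.0011, 0.0027, 0.0005]
path [[0.599, -0.203, 0.045]]
t 24.68 s=0.0059 dx=-0.0014 dz=0.0010 err rot(tool,deg) [ 0.06 -0.15 -0.03] F(x,axial,ey) [ 0.3  0.  -0.2] gap 0.0654 J [  6.9  39.5   0.3 121.1 112.3  19.5  97.7]
time: 25.05
eef_pos: [0.5995, -0.2017, 0.0426]
tcp_rot: [-60.8, 14.2, -156.5]
wrist_force: [0.3, 0.5, -0.4]
finger_gap: 0.0653
rows 1 lin [0.0005, 0.0013, 0.0017] rot [-0.0012, 0.0027, -0.0001]
path [[0.6, -0.204, 0.042]]
t 25.05 s=0.0013 dx=-0.0012 dz=0.0013 err rot(tool,deg) [ 0.07 -0.16  0.  ] F(x,axial,ey) [ 0.4 -0.8  0.5] gap 0.0653 J [  7.4  40.1  -0.2 120.9 113.   19.8  97.1]
```

```bash
python3 -m crank '{"linear":[[0,0.002,0],[0,0.001,0]],"rot":[[0,0,0],[0,0,0]]}'; python3 aim.py 0;python3 see.py 15
```

```text
time: 25.3
eef_pos: [0.6002, -0.2021, 0.0418]
tcp_rot: [-60.8, 14.2, -156.5]
wrist_force: [-10.8, 7.2, 19.3]
finger_gap: 0.0651
rows 1 lin [0.0008, 0.0003, 0.0016] rot [-0.0022, 0.0028, -0.0016]
path [[0.6, -0.204, 0.042]]
t 25.30 s=0.0003 dx=-0.0011 dz=0.0015 err rot(tool,deg) [ 0.13 -0.16  0.09] F(x,axial,ey) [  0.1 -24.3  -2.1] gap 0.0651 J [  7.6  40.2  -0.5 120.9 113.5  20.1  96.7]
25.4 [ 0.6002 -0.202   0.0418] [ -60.7788   14.2492 -156.4928] [-8.5674  5.1194 14.0605]
```

View pics/s15.png

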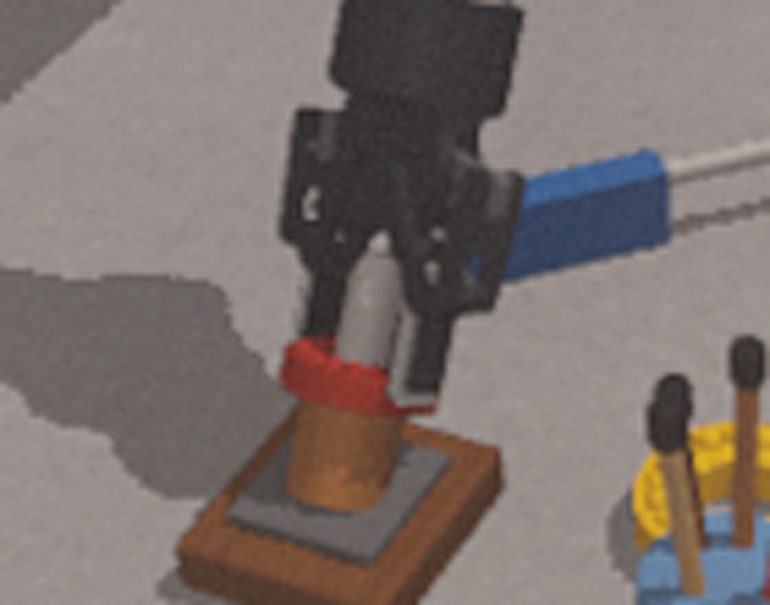

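```bash
python3 -m crank '{"linear":[[0,0,0],[0,0,0],[0,0,0]],"rot":[[0,0,0],[0,0,0],[0,0,0]]}' -1
python3 -m crank '{"linear":[[0,-0.02,0],[0,-0.035,0],[0,-0.04,0],[0,-0.035,0]],"rot":[[0,0,0],[0,0,0],[0,0,0],[0,0,0]]}'; python3 see.py 16; python3 aim.py .13
```

```text
time: 25.78
eef_pos: [0.601, -0.203, 0.0401]
tcp_rot: [-60.8, 14.2, -156.5]
wrist_force: [-0.5, -0.5, -0.2]
finger_gap: 0.0856
time: 26.28
eef_pos: [0.5497, -0.155, 0.1511]
tcp_rot: [-60.8, 14.2, -156.5]
wrist_force: [0.0, -0.3, 0.4]
finger_gap: 0.0854
26.375 [ 0.5506 -0.1542  0.1528] [ -60.7856   14.4568 -156.452 ] [ 0.1255 -0.0176  0.2757]
rows 1 lin [0.0024, 0.0009, 0.0017] rot [-0.0017, 0.0016, -0.0052]
path [[0.549, -0.157, 0.152]]
t 26.38 s=0.1310 dx=-0.0005 dz=0.0029 err rot(tool,deg) [ 0.1  -0.09  0.3 ] F(x,axial,ey) [ 0.9 -1.3  0.1] gap 0.0858 J [ -6.9  25.1  11.8 125.   72.9  15.7 133.6]
```

View pics/w16.png

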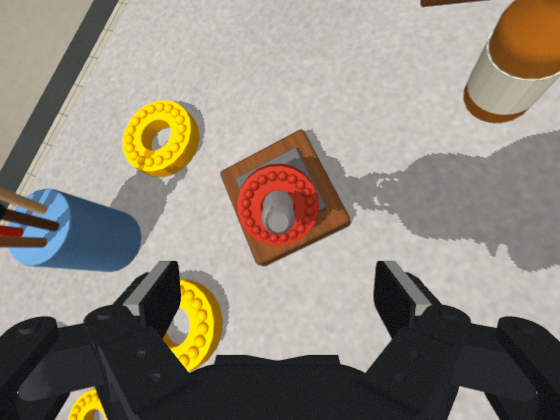

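View pics/s16.png

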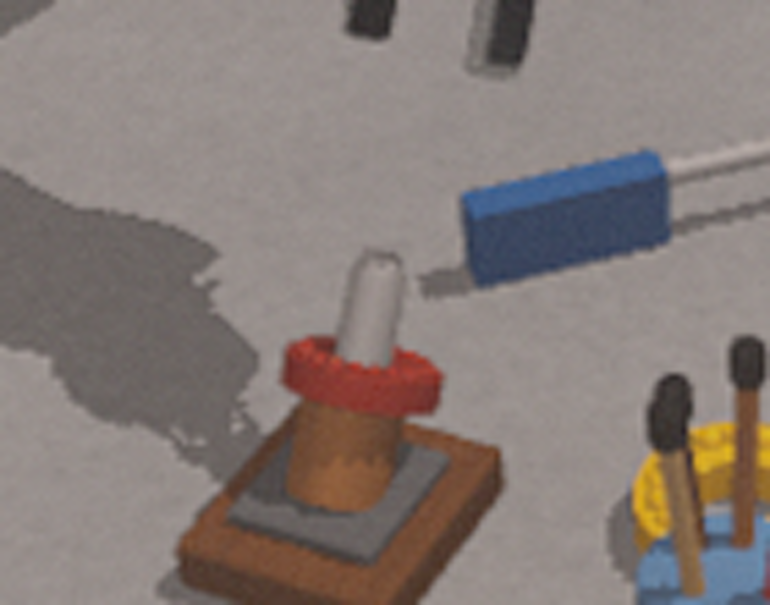

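```bash
cat > search2.py <<'E'
from sim import *
import sys,time,pickle,os
from multiprocessing import Pool
np.set_printoptions(precision=1,suppress=True)
q0=pickle.load(open('q0.pkl','rb')); G=np.array(eval(sys.argv[1])); YAWS=eval(sys.argv[2]); SF=float(sys.argv[3])
def margin(q): return np.minimum(q-LO,HI-q)
def work(a):
    yaw,roll=a
    Rx=lambda sv:(tool(V0,sv)[0],tool(V0,sv)[1]*R.from_euler('y',roll,degrees=True))
    try:
        q,qs,n,e=path(q0,[(G+[0,0,.11],down(yaw)),(G+[0,0,-.024],down(yaw)),(G+[0,0,.11],down(yaw)),Rx(.13),Rx(SF)])
    except Exception as ex: return None
    if e>1e-3: return None
    return (min(margin(x)[1:].min() for x in qs[1:]),sum(n),yaw,roll,qs[1:],n)
if __name__=='__main__':
    jobs=[(y,r) for y in YAWS for r in range(-180,180,30)]
    with Pool(os.cpu_count()) as p: res=[r for r in p.map(work,jobs) if r]
    res.sort(key=lambda r:-r[0]+.4*r[1]); print(len(res))
    for r in res[:5]: print(r[:4],r[5]); print(np.array(r[4]))
E
python3 - <<'E'
from h import *
import pickle; s=robot.observe(); pickle.dump(np.array(s['joints']),open('q0.pkl','wb'))
E
OMP_NUM_THREADS=1 timeout 500 python3 search2.py '[.692,.0765,0]' '[120,135,150,-60,-45,-30]' .016
```

```text
6
(np.float64(13.784005702850363), 21, 150, 120) [6, 3, 3, 6, 3]
[[ -1.5  45.  -12.6  78.6  10.5  57.5 133.8]
 [ -2.4  54.1 -10.8  83.2  12.7  44.  132. ]
 [ -1.5  45.  -12.6  78.6  10.6  57.5 133.8]
 [ -8.3  25.5  14.2 124.9  70.8  14.6 133.4]
 [  2.4  38.7   6.6 121.6 114.5  15.6  91.8]]
(np.float64(13.850406163092373), 24, 135, 120) [8, 3, 3, 7, 3]
[[ -3.5  44.7  -8.8  78.7   7.3  57.1 121.2]
 [ -4.1  53.8  -7.6  83.2   8.9  43.5 119.9]
 [ -3.5  44.7  -8.8  78.7   7.4  57.1 121.2]
 [ -8.2  25.4  14.  124.9  70.9  14.6 133.3]
 [  2.4  38.6   6.5 121.6 114.5  15.7  91.9]]
(np.float64(13.853686933674197), 27, 120, 120) [9, 3, 3, 9, 3]
[[ -5.5  44.5  -4.9  78.8   4.1  56.8 108.7]
 [ -5.8  53.7  -4.3  83.3   5.1  43.2 107.9]
 [ -5.5  44.5  -5.   78.8   4.2  56.8 108.7]
 [ -8.1  25.4  13.9 124.9  70.9  14.7 133.2]
 [  2.5  38.6   6.5 121.6 114.4  15.7  91.9]]
(np.float64(4.165847453368144), 24, 150, 90) [6, 3, 3, 9, 3]
[[ -1.5  45.  -12.6  78.6  10.5  57.5 133.8]
 [ -2.4  54.1 -10.8  83.2  12.7  44.  132. ]
 [ -1.5  45.  -12.6  78.6  10.6  57.5 133.8]
 [  0.8  25.    1.6 124.6  76.   20.2 158.7]
 [  6.8  38.5  -0.  121.4 109.8  19.4 127.6]]
(np.float64(4.051088315427677), 27, 135, 90) [8, 3, 3, 10, 3]
[[ -3.5  44.7  -8.8  78.7   7.3  57.1 121.2]
 [ -4.1  53.8  -7.6  83.2   8.9  43.5 119.9]
 [ -3.5  44.7  -8.8  78.7   7.4  57.1 121.2]
 [  0.5  25.    2.1 124.6  75.8  20.  158.8]
 [  6.7  38.5   0.3 121.4 109.9  19.2 127.4]]
```

```bash
python3 - <<'E'
from plan import *
plan([.692,.0765,.14],down(145),7)
E
```

```text
rows 7 lin [-0.0185, -0.0041, -0.0356] rot [-0.0477, 0.1328, -0.0687]
path [[0.557, -0.115, 0.144], [0.568, -0.077, 0.138], [0.584, -0.04, 0.135], [0.605, -0.006, 0.134], [0.63, 0.025, 0.134], [0.659, 0.053, 0.137], [0.692, 0.077, 0.14]]
```

```bash
python3 -m crank '{"linear":[[-0.0185,-0.004,-0.0356],[-0.0185,-0.004,-0.0356],[-0.0185,-0.004,-0.0356],[-0.0185,-0.004,-0.0356]],"rot":[[-0.0477,0.1328,-0.0687],[-0.0477,0.1328,-0.0687],[-0.0477,0.1328,-0.0687],[-0.0477,0.1328,-0.0687]]}'
python3 -m crank '{"linear":[[-0.0185,-0.004,-0.0356],[-0.0185,-0.004,-0.0356],[-0.0185,-0.004,-0.0356],[0,0,0],[0,0,0]],"rot":[[-0.0477,0.1328,-0.0687],[-0.0477,0.1328,-0.0687],[-0.0477,0.1328,-0.0687],[0,0,0],[0,0,0]]}'
cat > coll.py <<'E'
from plan import *
import sys
np.set_printoptions(precision=4,suppress=True)
p=cap('wrist','w%s.png'%sys.argv[1]); lab=sys.argv[2]; rad=float(sys.argv[3])
s=robot.observe();print(s['time'],s['eef_pos'],s['tcp_rot'],s['joints'].round(1))
for d in robot.outline_of(p,lab)[:3]:
    m=d['mask'].astype(np.uint8); c=max(cv2.findContours(m,0,1)[0],key=cv2.contourArea)
    pts=np.array([ray(p,q[0],.010)[:2] for q in c]); (w,rr)=cv2.minEnclosingCircle((pts*1000).astype(np.float32)); print(d['conf'],'enclosing',w,rr)
    # fit: silhouette of cylinder radius rad height 0..0.016
    from scipy.optimize import least_squares
    t=np.linspace(0,2*np.pi,90,endpoint=False); ring=np.c_[np.cos(t),np.sin(t),0*t]
    C=c[:,0,:].astype(float)
    def hull(x):
        P=np.vstack([proj(p,[x[0],x[1],0]+rad*ring),proj(p,np.array([x[0],x[1],.014])+rad*ring)]).astype(np.float32)
        return cv2.convexHull(P)
    def res(x):
        h=hull(x); return np.array([cv2.pointPolygonTest(h,(float(a),float(b)),True) for a,b in C])
    f=least_squares(res,np.array(w)/1000,loss='soft_l1',diff_step=1e-4); print('cyl fit',f.x,'rms px',np.sqrt((res(f.x)**2).mean()))
E
python3 coll.py 17 collar_gold .032
```

```text
time: 26.88
eef_pos: [0.6026, -0.0158, 0.1297]
tcp_rot: [-78.5, 10.2, 170.1]
wrist_force: [0.8, -0.8, -0.7]
finger_gap: 0.0853
time: 27.5
eef_pos: [0.6863, 0.0668, 0.1341]
tcp_rot: [-88.9, 0.9, 146.3]
wrist_force: [-0.9, 0.1, -0.2]
finger_gap: 0.0854
27.55 [0.6861 0.0672 0.1347] [-88.9807   0.8882 146.3628] [ -3.3  42.7  -9.   78.8   8.6  59.2 132. ]
0.94 enclosing (777.6654663085938, -180.55899047851562) 21.161832809448242
cyl fit [ 0.781  -0.1544] rms px 9.333813872464098
0.92 enclosing (694.3074951171875, 74.45820617675781) 33.150882720947266
cyl fit [0.6943 0.0744] rms px 0.9480558409560841
0.76 enclosing (655.6466064453125, -48.259822845458984) 48.1380615234375
cyl fit [ 0.6529 -0.0528] rms px 17.90394985038065
```

View pics/w17.png

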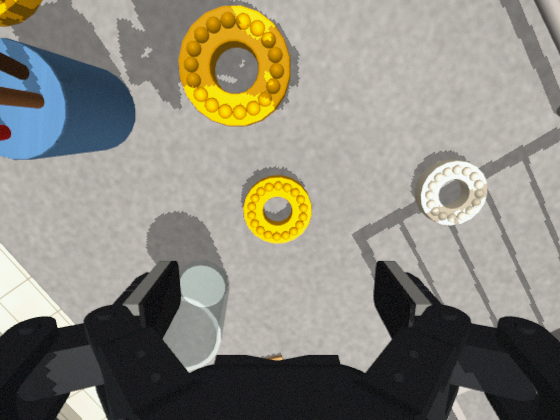

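```bash
python3 - <<'E'
from plan import *
im=cv2.imread('pics/w17.png'); cv2.imwrite('pics/w17c.png',cv2.resize(im[0:260,150:500],None,fx=2.2,fy=2.2,interpolation=2))
plan([.6943,.0745,.05],down(145),2)
plan([.6943,.0745,-.024],down(145),2,start=(np.array([.6943,.0745,.05]),down(145)))
E
```

```text
rows 2 lin [-0.0009, 0.0425, -0.0057] rot [-0.0084, 0.012, -0.008]
path [[0.69, 0.071, 0.093], [0.694, 0.074, 0.05]]
rows 2 lin [0.0, 0.037, -0.0] rot [0.0, 0.0, 0.0]
path [[0.694, 0.074, 0.013], [0.694, 0.074, -0.024]]
```

View pics/w17c.png

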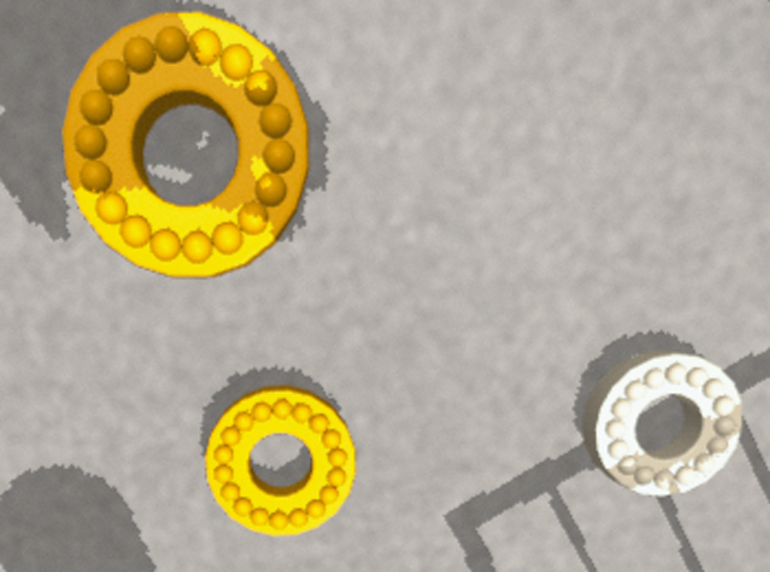

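In the enlarged crop, the ring at (280,460), w17 pixel (278,210), is the 64 mm gold. Its width matches, and the ring above it is about 96 mm. I'll take the small one.

```bash
python3 -m crank '{"linear":[[-0.001,0.0425,-0.0057],[-0.001,0.0425,-0.0057],[0,0.03,0],[0,0.02,0],[0,0,0]],"rot":[[-0.0084,0.012,-0.008],[-0.0084,0.012,-0.008],[0,0,0],[0,0,0],[0,0,0]]}'
python3 - <<'E'
from plan import *
plan([.6943,.0745,-.024],down(145),2)
E
```

```text
time: 28.22
eef_pos: [0.6943, 0.0752, -0.0005]
tcp_rot: [-90.0, -0.1, 145.0]
wrist_force: [0.4, -0.3, -0.1]
finger_gap: 0.0856
rows 2 lin [-0.0002, 0.0118, 0.0003] rot [-0.0, 0.0002, 0.0007]
path [[0.694, 0.075, -0.012], [0.694, 0.074, -0.024]]
```

```bash
python3 -m crank '{"linear":[[0,0.014,0],[0,0.01,0],[0,0,0]],"rot":[[0,0,0],[0,0,0],[0,0,0]]}'
python3 -m crank '{"linear":[[0,0,0],[0,0,0],[0,0,0]],"rot":[[0,0,0],[0,0,0],[0,0,0]]}' 1 50
python3 - <<'E'
from plan import *
p=cap('wrist','w18.png')
E
```

```text
time: 28.6
eef_pos: [0.6952, 0.0754, -0.024]
tcp_rot: [-90.1, -0.0, 145.0]
wrist_force: [-0.2, -0.5, -0.4]
finger_gap: 0.0854
time: 28.98
eef_pos: [0.6968, 0.0757, -0.0215]
tcp_rot: [-90.2, 0.1, 145.0]
wrist_force: [-0.8, 0.1, 5.9]
finger_gap: 0.0613
```

View pics/w18.png

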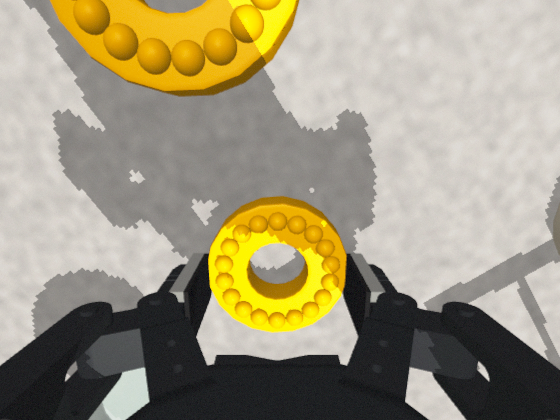

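```bash
python3 -m crank '{"linear":[[0,-0.02,0],[0,-0.045,0],[0,-0.055,0],[0,-0.045,0]],"rot":[[0,0,0],[0,0,0],[0,0,0],[0,0,0]]}'
python3 - <<'E'
from sim import *
import pickle
Pw,Rw,roll=pickle.load(open('wp.pkl','rb'))
P,Rm=tool(V0,.13,.0215); Rm=Rm*R.from_euler('y',roll,degrees=True)
s=robot.observe(); print(np.array(s['joints']).round(1)); plan(P,Rm,7)
q,qs,n,e=path(np.array(s['joints']),[(P,Rm)]); print(q.round(1),e)
E
```

```text
time: 29.52
eef_pos: [0.6963, 0.0754, 0.1455]
tcp_rot: [-90.3, 0.2, 145.0]
wrist_force: [0.4, 0.7, -0.3]
finger_gap: 0.061
[ -3.   43.   -9.5  76.2   7.3  61.1 131.5]
rows 7 lin [0.0144, 0.0034, 0.038] rot [0.0482, -0.1327, 0.0672]
path [[0.663, 0.053, 0.142], [0.633, 0.025, 0.139], [0.606, -0.006, 0.138], [0.584, -0.04, 0.139], [0.567, -0.077, 0.143], [0.555, -0.116, 0.148], [0.547, -0.155, 0.157]]
[ -8.3  24.8  13.8 124.9  68.9  15.2 137.6] 4.930000360288863e-06
```

```bash
python3 -m crank '{"linear":[[0.0144,0.0034,0.038],[0.0144,0.0034,0.038],[0.0144,0.0034,0.038],[0.0144,0.0034,0.038]],"rot":[[0.048,-0.1327,0.067],[0.048,-0.1327,0.067],[0.048,-0.1327,0.067],[0.048,-0.1327,0.067]]}'
python3 -m crank '{"linear":[[0.0144,0.0034,0.038],[0.0144,0.0034,0.038],[0.0144,0.0034,0.038],[0,0,0],[0,0,0]],"rot":[[0.0485,-0.1327,0.067],[0.0485,-0.1327,0.068],[0.0485,-0.1327,0.068],[0,0,0],[0,0,0]]}'
python3 - <<'E'
from aim import *
aim(.13,off=.0215)
E
```

```text
time: 30.02
eef_pos: [0.5832, -0.0406, 0.1373]
tcp_rot: [-75.3, 11.9, 177.5]
wrist_force: [0.3, -0.3, -0.8]
finger_gap: 0.0606
time: 30.65
eef_pos: [0.5493, -0.1517, 0.1541]
tcp_rot: [-61.2, 14.4, -157.2]
wrist_force: [1.0, -0.5, -0.5]
finger_gap: 0.0611
rows 1 lin [0.0024, -0.0021, 0.0036] rot [0.0025, -0.009, 0.0024]
path [[0.547, -0.155, 0.157]]
t 30.65 s=0.1279 dx=-0.0020 dz=0.0038 err rot(tool,deg) [-0.14  0.51 -0.14] F(x,axial,ey) [ 1.3 -0.1  0.4] gap 0.0611 J [ -9.   25.1  14.3 124.7  67.9  15.1 137.7]
```

```bash
python3 -m crank '{"linear":[[0.002,0.015,0.002],[0,0.02,0],[0,0.02,0],[0,0.012,0],[0,0,0]],"rot":[[0.0025,-0.009,0.0024],[0,0,0],[0,0,0],[0,0,0],[0,0,0]]}'
python3 see.py 19; python3 - <<'E'
from aim import *
aim(.058,off=.0215)
p,q,s=pickle.load(open('see19.pkl','rb'))
sh,a,ey=spindle(*V0); draw(p,V0,'fit19.png',(190,130,360,340),3.4,[circ(sh+a*.052,a,ey,.012)])
E
```

```text
time: 31.28
eef_pos: [0.5736, -0.1783, 0.0972]
tcp_rot: [-61.0, 14.1, -156.7]
wrist_force: [-0.5, -0.4, -1.4]
finger_gap: 0.0611
31.375 [ 0.5731 -0.1785  0.098 ] [ -60.9353   14.1567 -156.6822] [ 0.2642 -0.8087 -0.049 ]
rows 1 lin [-0.0004, 0.0035, 0.0016] rot [-0.0001, 0.0008, 0.0013]
path [[0.575, -0.181, 0.096]]
t 31.38 s=0.0615 dx=-0.0016 dz=0.0003 err rot(tool,deg) [ 0.01 -0.04 -0.07] F(x,axial,ey) [ 1.3 -0.7 -0.4] gap 0.0611 J [ -7.7  33.5  18.1 123.9 103.    9.3 103.8]
```

View pics/fit19.png

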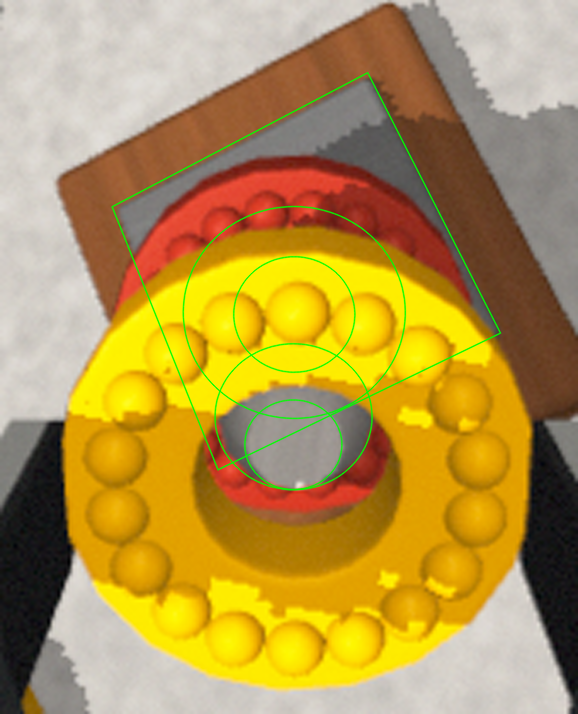

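```bash
python3 -m crank '{"linear":[[-0.0006,0.004,-0.0007],[0,0.008,0],[0,0.01,0],[0,0,0]],"rot":[[0,0,0.001],[0,0,0],[0,0,0],[0,0,0]]}'; python3 - <<'E'
from aim import *
aim(.036,off=.0215)
E
```

```text
time: 31.88
eef_pos: [0.5811, -0.1866, 0.0788]
tcp_rot: [-60.9, 14.1, -156.7]
wrist_force: [-0.1, -0.4, -0.7]
finger_gap: 0.0609
rows 1 lin [-0.0011, 0.0031, 0.0018] rot [-0.0006, 0.0008, 0.0022]
path [[0.584, -0.189, 0.077]]
t 31.88 s=0.0391 dx=-0.0022 dz=-0.0002 err rot(tool,deg) [ 0.03 -0.04 -0.12] F(x,axial,ey) [ 0.4 -0.4 -0.4] gap 0.0609 J [ -2.6  35.6  12.  123.2 109.4  12.6  98.2]
```

```bash
python3 -m crank '{"linear":[[-0.0006,0.007,0],[-0.0004,0.006,0],[0,0.004,0],[0,0,0]],"rot":[[0,0,0],[0,0,0],[0,0,0],[0,0,0]]}'; python3 see.py 20;  python3 - <<'E'
from aim import *
aim(.016,off=.0215)
E
```

```text
time: 32.38
eef_pos: [0.5884, -0.1927, 0.0645]
tcp_rot: [-60.9, 14.1, -156.7]
wrist_force: [1.3, -0.5, -0.6]
finger_gap: 0.0611
32.475 [ 0.5884 -0.1925  0.0648] [ -60.8901   14.1018 -156.6938] [-0.0489  0.2307 -0.2334]
rows 1 lin [-0.0003, 0.0063, 0.0017] rot [-0.0009, 0.0011, 0.0022]
path [[0.592, -0.196, 0.06]]
t 32.48 s=0.0223 dx=-0.0017 dz=0.0005 err rot(tool,deg) [ 0.05 -0.06 -0.13] F(x,axial,ey) [ 0.4 -1.   0.1] gap 0.061 J [  0.1  37.4   9.1 122.3 112.6  14.3  95.5]
```

View pics/s20.png

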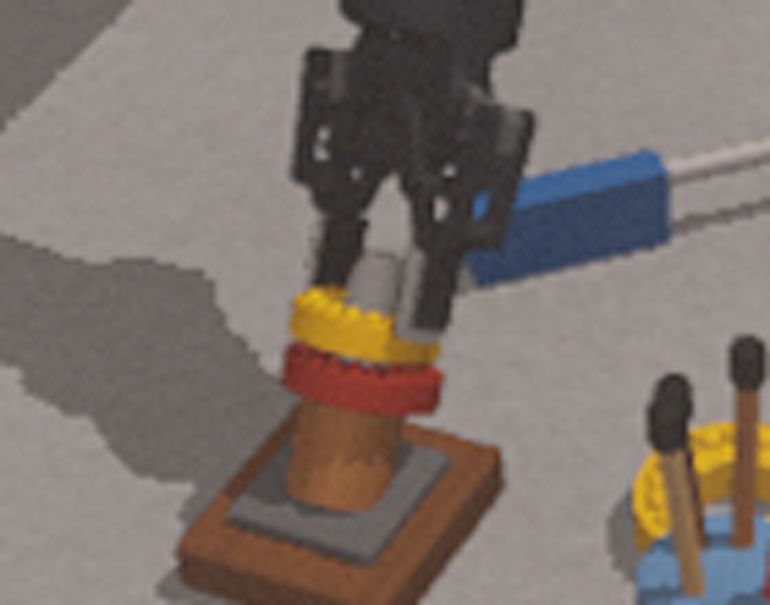

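```bash
python3 -m crank '{"linear":[[0,0.003,0],[0,0.0015,0],[0,0,0]],"rot":[[0,0,0],[0,0,0],[0,0,0]]}';  python3 - <<'E'
from aim import *
aim(.016,off=.0215)
E
```

```text
time: 32.85
eef_pos: [0.5902, -0.1941, 0.0609]
tcp_rot: [-60.9, 14.1, -156.7]
wrist_force: [-0.6, 0.8, -0.3]
finger_gap: 0.0611
rows 1 lin [-0.0003, 0.0017, 0.0018] rot [-0.0009, 0.0011, 0.0023]
path [[0.592, -0.196, 0.06]]
t 32.85 s=0.0177 dx=-0.0017 dz=0.0005 err rot(tool,deg) [ 0.05 -0.06 -0.13] F(x,axial,ey) [-0.3 -1.4  0.1] gap 0.0611 J [  0.8  37.8   8.3 122.1 113.4  14.7  94.9]
```

```bash
python3 -m crank '{"linear":[[0,0.0015,0],[0,0.0015,0],[0,0,0]],"rot":[[0,0,0],[0,0,0],[0,0,0]]}';  python3 - <<'E'
from aim import *
aim(.016,off=.0215)
E
```

```text
time: 33.22
eef_pos: [0.591, -0.1946, 0.0596]
tcp_rot: [-60.9, 14.2, -156.7]
wrist_force: [-6.0, 4.5, 10.1]
finger_gap: 0.0608
rows 1 lin [-0.0001, 0.0002, 0.0017] rot [-0.0014, 0.001, 0.0009]
path [[0.592, -0.196, 0.06]]
t 33.23 s=0.0162 dx=-0.0016 dz=0.0007 err rot(tool,deg) [ 0.08 -0.06 -0.05] F(x,axial,ey) [ -0.2 -13.6  -0.8] gap 0.0608 J [  1.2  38.    7.8 122.1 113.9  15.1  94.4]
```

```bash
python3 -m crank '{"linear":[[0,0.001,0],[0,0,0]],"rot":[[0,0,0],[0,0,0]]}'
python3 -m crank '{"linear":[[0,0,0],[0,0,0],[0,0,0]],"rot":[[0,0,0],[0,0,0],[0,0,0]]}' -1
python3 -m crank '{"linear":[[0,-0.02,0],[0,-0.035,0],[0,-0.035,0],[0,-0.025,0]],"rot":[[0,0,0],[0,0,0],[0,0,0],[0,0,0]]}'; python3 see.py 21
python3 - <<'E'
from aim import *
aim(.13,off=.0215)
t=robot.capture('top'); 
for d in robot.outline_of(t,'collar_white')[:2]:
    c=np.vstack(cv2.findContours(d['mask'].astype(np.uint8),0,1)[0]); (u,v),rr=cv2.minEnclosingCircle(c); print(d['conf'],u,v,ray(t,(u,v),.016))
pickle.dump(np.array(robot.observe()['joints']),open('q0.pkl','wb'))
E
```

```text
time: 33.48
eef_pos: [0.5911, -0.1947, 0.0595]
tcp_rot: [-60.8, 14.2, -156.6]
wrist_force: [-9.6, 6.3, 18.1]
finger_gap: 0.0608
time: 33.85
eef_pos: [0.5919, -0.1957, 0.0574]
tcp_rot: [-60.9, 14.1, -156.7]
wrist_force: [0.7, -1.1, -0.6]
finger_gap: 0.0855
time: 34.35
eef_pos: [0.5527, -0.1593, 0.1442]
tcp_rot: [-60.6, 14.0, -156.7]
wrist_force: [0.6, 0.1, 1.0]
finger_gap: 0.0854
34.45 [ 0.5534 -0.159   0.1456] [ -60.631    14.251  -156.6786] [0.3309 0.222  0.7156]
rows 1 lin [0.0012, -0.0135, 0.0005] rot [-0.0054, 0.0, -0.0002]
path [[0.547, -0.155, 0.157]]
t 34.45 s=0.1165 dx=0.0002 dz=0.0013 err rot(tool,deg) [ 0.31 -0.    0.01] F(x,axial,ey) [ 1.1 -1.7  0.4] gap 0.0852 J [-12.4  27.   20.4 125.   71.1  11.3 135.1]
0.61 225.68553161621094 234.77044677734375 [0.5512 0.1499 0.016 ]
```

View pics/s21.png

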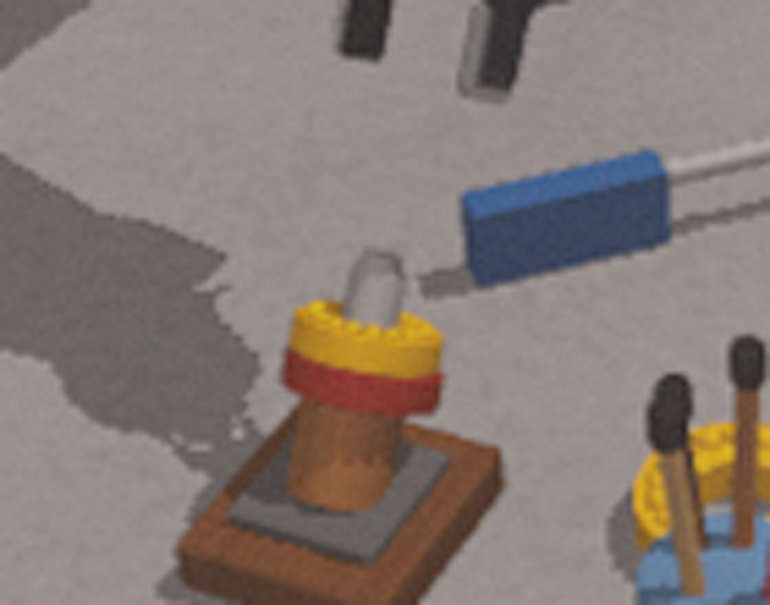

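View pics/w21.png

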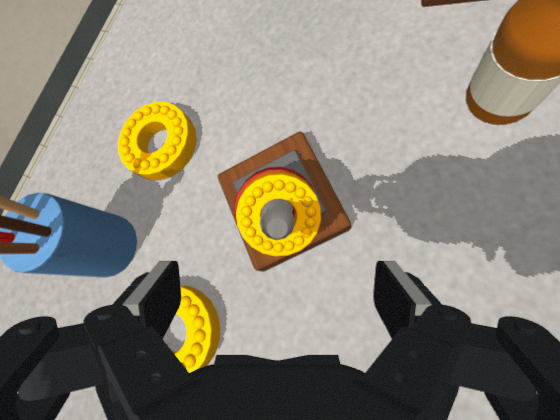

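```bash
OMP_NUM_THREADS=1 timeout 500 python3 search2.py '[.551,.15,0]' '[90,120,145,160,180]' .032
```

```text
8
(np.float64(12.019449881161467), 20, 180, 120) [6, 3, 3, 6, 2]
[[ -5.8  35.6 -18.3 100.7  14.7  46.  148.8]
 [ -9.1  46.8 -13.4 105.4  19.7  30.  144.5]
 [ -5.7  35.7 -18.6 100.7  14.9  46.1 148.6]
 [-11.1  25.8  18.1 125.   68.2  12.8 135.8]
 [ -1.   37.   10.7 122.4 113.2  13.2  92.4]]
(np.float64(11.923644455000264), 20, 160, 120) [6, 3, 3, 6, 2]
[[ -9.3  35.  -12.8 100.9  10.3  45.2 132.9]
 [-11.6  46.4  -9.3 105.5  13.9  29.1 129.8]
 [ -9.1  35.1 -13.  100.8  10.5  45.3 132.7]
 [-11.2  25.8  18.3 125.   68.   12.7 135.9]
 [ -1.   37.   10.7 122.4 113.2  13.2  92.3]]
(np.float64(11.849935499879448), 22, 145, 120) [7, 3, 3, 7, 2]
[[-11.9  34.7  -8.6 101.    6.9  44.8 121.1]
 [-13.5  46.2  -6.2 105.6   9.4  28.6 118.9]
 [-11.8  34.7  -8.8 101.    7.1  44.8 120.9]
 [-11.3  25.8  18.5 125.   67.9  12.6 136.1]
 [ -1.1  37.   10.8 122.4 113.3  13.1  92.2]]
(np.float64(3.3220657971767764), 20, 180, 90) [6, 3, 3, 6, 2]
[[ -5.8  35.6 -18.3 100.7  14.7  46.  148.8]
 [ -9.1  46.8 -13.4 105.4  19.7  30.  144.5]
 [ -5.7  35.7 -18.6 100.7  14.9  46.1 148.6]
 [ -1.4  25.    4.7 124.6  75.   18.9 159.5]
 [  3.7  36.7   3.7 122.2 107.7  17.1 128.7]]
(np.float64(2.9953580258982413), 22, 160, 90) [6, 3, 3, 8, 2]
[[ -9.3  35.  -12.8 100.9  10.3  45.2 132.9]
 [-11.6  46.4  -9.3 105.5  13.9  29.1 129.8]
 [ -9.1  35.1 -13.  100.8  10.5  45.3 132.7]
 [ -2.2  25.    5.7 124.7  74.6  18.4 159.8]
 [  3.2  36.7   4.4 122.2 108.2  16.7 128.2]]
```

```bash
python3 - <<'E'
from plan import *
plan([.551,.145,.14],down(170),7)
E
```

```text
rows 7 lin [-0.0055, -0.0107, -0.0428] rot [-0.0606, 0.0719, -0.0544]
path [[0.544, -0.118, 0.134], [0.537, -0.074, 0.127], [0.534, -0.03, 0.124], [0.533, 0.014, 0.123], [0.536, 0.059, 0.126], [0.542, 0.102, 0.132], [0.551, 0.145, 0.14]]
```

```bash
python3 -m crank '{"linear":[[-0.0055,-0.0107,-0.0428],[-0.0055,-0.0107,-0.0428],[-0.0055,-0.0107,-0.0428],[-0.0055,-0.0107,-0.0428]],"rot":[[-0.0606,0.072,-0.0544],[-0.0606,0.072,-0.0544],[-0.0606,0.072,-0.0544],[-0.0606,0.072,-0.0544]]}'
python3 -m crank '{"linear":[[-0.0055,-0.0107,-0.0428],[-0.0055,-0.0107,-0.0428],[-0.0055,-0.0107,-0.0428],[0,0,0],[0,0,0]],"rot":[[-0.0606,0.072,-0.0544],[-0.0606,0.072,-0.0544],[-0.0606,0.072,-0.0544],[0,0,0],[0,0,0]]}'
python3 coll.py 22 collar_white .03
```

```text
time: 35.05
eef_pos: [0.5326, 0.0146, 0.1224]
tcp_rot: [-78.6, 7.9, -177.1]
wrist_force: [0.4, -0.5, 0.1]
finger_gap: 0.0856
time: 35.67
eef_pos: [0.5507, 0.143, 0.1388]
tcp_rot: [-89.8, -0.1, 169.8]
wrist_force: [0.6, -0.7, -0.0]
finger_gap: 0.0851
35.725 [0.5505 0.1429 0.139 ] [-89.7971  -0.1233 169.8311] [ -7.4  32.8 -14.7  99.5  10.6  49.2 143. ]
0.72 enclosing (552.6035766601562, 148.57009887695312) 31.18079376220703
cyl fit [0.5525 0.1487] rms px 0.814495296823717
```

View pics/w22.png

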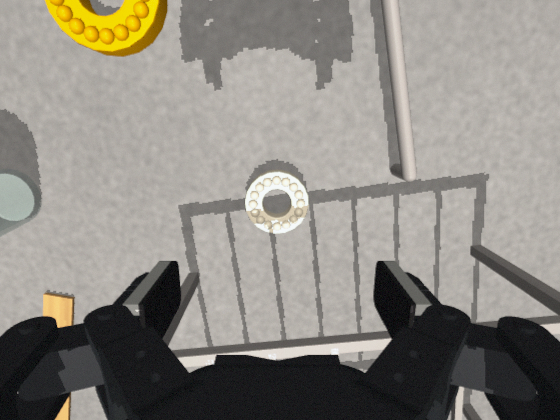

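```bash
python3 - <<'E'
from plan import *
plan([.5525,.1487,-.024],down(170),4)
E
python3 -m crank '{"linear":[[-0.0003,0.04,-0.0015],[-0.0002,0.04,-0.0015],[-0.0002,0.04,-0.0015],[-0.0002,0.02,-0.0015],[0,0,0]],"rot":[[0,0,0],[0,0,0],[0,0,0],[0,0,0],[0,0,0]]}'
python3 - <<'E'
from plan import *
plan([.5525,.1487,-.024],down(170),2)
E
```

```text
rows 4 lin [-0.0003, 0.0408, -0.0015] rot [-0.0008, -0.0007, 0.0005]
path [[0.551, 0.144, 0.098], [0.551, 0.146, 0.058], [0.552, 0.147, 0.017], [0.552, 0.149, -0.024]]
time: 36.4
eef_pos: [0.5512, 0.1495, -0.0013]
tcp_rot: [-89.8, -0.2, 169.9]
wrist_force: [1.2, -0.6, -0.4]
finger_gap: 0.0853
rows 2 lin [-0.0007, 0.0113, 0.0003] rot [-0.0015, -0.0008, 0.0021]
path [[0.552, 0.149, -0.013], [0.552, 0.149, -0.024]]
```

```bash
python3 -m crank '{"linear":[[-0.0007,0.013,0.0003],[-0.0007,0.01,0.0003],[0,0,0]],"rot":[[-0.0015,-0.001,0.002],[-0.0015,-0.001,0.002],[0,0,0]]}'
python3 -m crank '{"linear":[[0,0,0],[0,0,0],[0,0,0]],"rot":[[0,0,0],[0,0,0],[0,0,0]]}' 1 50
python3 - <<'E'
from plan import *
p=cap('wrist','w23.png'); s=robot.observe(); print(s['eef_pos'],s['finger_gap'],s['tcp_rot'])
E
```

```text
time: 36.78
eef_pos: [0.5538, 0.1496, -0.0232]
tcp_rot: [-90.1, 0.1, 170.0]
wrist_force: [0.1, -0.3, -0.3]
finger_gap: 0.0853
time: 37.15
eef_pos: [0.5547, 0.1502, -0.0216]
tcp_rot: [-90.2, 0.3, 170.0]
wrist_force: [-1.1, -0.7, 5.1]
finger_gap: 0.0562
[ 0.55470031  0.15025877 -0.02154259] 0.05648825665239745 [-90.19969769   0.26405781 170.03460914]
```

View pics/w23.png

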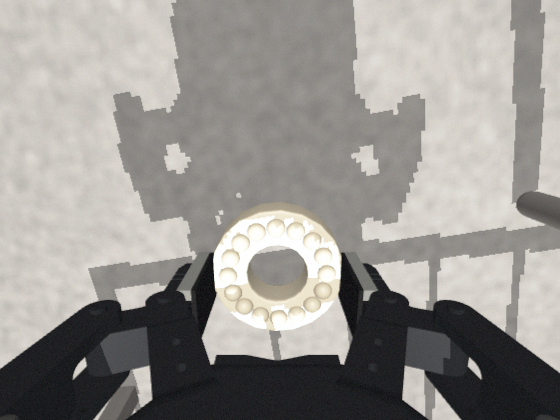

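```bash
python3 -m crank '{"linear":[[0,-0.02,0],[0,-0.045,0],[0,-0.055,0],[0,-0.045,0]],"rot":[[0,0,0],[0,0,0],[0,0,0],[0,0,0]]}'
python3 - <<'E'
from sim import *
import pickle
Pw,Rw,roll=pickle.load(open('wp.pkl','rb'))
P,Rm=tool(V0,.13,.0215); Rm=Rm*R.from_euler('y',roll,degrees=True)
s=robot.observe(); print(np.array(s['joints']).round(1)); plan(P,Rm,7)
q,qs,n,e=path(np.array(s['joints']),[(P,Rm)]); print(q.round(1),e)
E
```

```text
time: 37.7
eef_pos: [0.5539, 0.1498, 0.1445]
tcp_rot: [-90.2, 0.3, 170.0]
wrist_force: [0.6, -0.4, -1.3]
finger_gap: 0.0564
[ -7.5  32.6 -15.3  98.9  10.7  49.6 142.7]
rows 7 lin [0.003, 0.0067, 0.0438] rot [0.0601, -0.072, 0.0537]
path [[0.543, 0.107, 0.138], [0.536, 0.064, 0.133], [0.532, 0.019, 0.132], [0.532, -0.025, 0.134], [0.534, -0.069, 0.138], [0.539, -0.113, 0.146], [0.547, -0.155, 0.157]]
[ -9.8  24.9  15.8 125.   67.6  14.3 138.8] 6.57756153673527e-06
```

```bash
python3 -m crank '{"linear":[[0.003,0.0067,0.0438],[0.003,0.0067,0.0438],[0.003,0.0067,0.0438],[0.003,0.0067,0.0438]],"rot":[[0.06,-0.072,0.0537],[0.06,-0.072,0.0537],[0.06,-0.072,0.0537],[0.06,-0.072,0.0537]]}'
python3 -m crank '{"linear":[[0.003,0.0067,0.0438],[0.003,0.0067,0.0438],[0.003,0.0067,0.0438],[0,0,0],[0,0,0]],"rot":[[0.06,-0.072,0.0537],[0.06,-0.072,0.0537],[0.06,-0.072,0.0537],[0,0,0],[0,0,0]]}'
python3 - <<'E'
from aim import *
aim(.13,off=.0215)
E
```

```text
time: 38.2
eef_pos: [0.5308, -0.0262, 0.1314]
tcp_rot: [-74.5, 10.3, -171.8]
wrist_force: [0.0, 0.4, -0.2]
finger_gap: 0.0567
time: 38.83
eef_pos: [0.5471, -0.1535, 0.1544]
tcp_rot: [-61.1, 14.2, -156.6]
wrist_force: [-0.2, 0.2, -1.3]
finger_gap: 0.0567
rows 1 lin [-0.0001, -0.0017, 0.0024] rot [0.0024, 0.0008, -0.0001]
path [[0.547, -0.155, 0.157]]
t 38.83 s=0.1283 dx=-0.0022 dz=0.0010 err rot(tool,deg) [-0.14 -0.05  0.  ] F(x,axial,ey) [-0.2 -0.2  0. ] gap 0.0567 J [-10.2  25.1  16.4 125.1  67.8  13.8 138.5]
```

```bash
python3 -m crank '{"linear":[[0,0.015,0.001],[0,0.02,0],[0,0.02,0],[0,0.012,0],[0,0,0]],"rot":[[0.0024,0.0008,0],[0,0,0],[0,0,0],[0,0,0],[0,0,0]]}'
python3 see.py 24; python3 - <<'E'
from aim import *
aim(.058,off=.0215)
p,q,s=pickle.load(open('see24.pkl','rb'))
sh,a,ey=spindle(*V0); draw(p,V0,'fit24.png',(190,130,360,340),3.4,[circ(sh+a*.052,a,ey,.012)])
E
```

```text
time: 39.45
eef_pos: [0.573, -0.1785, 0.0978]
tcp_rot: [-61.0, 14.1, -156.7]
wrist_force: [0.1, -0.0, -0.5]
finger_gap: 0.0566
39.55 [ 0.5728 -0.1788  0.0988] [ -60.9287   14.1907 -156.703 ] [0.8118 0.4956 1.0229]
rows 1 lin [-0.0006, 0.0041, 0.001] rot [-0.0003, 0.0002, 0.001]
path [[0.575, -0.181, 0.096]]
t 39.55 s=0.0621 dx=-0.0012 dz=-0.0000 err rot(tool,deg) [ 0.02 -0.01 -0.05] F(x,axial,ey) [ 1.5 -1.8  0.9] gap 0.0563 J [ -6.9  33.3  17.  123.9 101.9   9.9 105. ]
```

View pics/fit24.png

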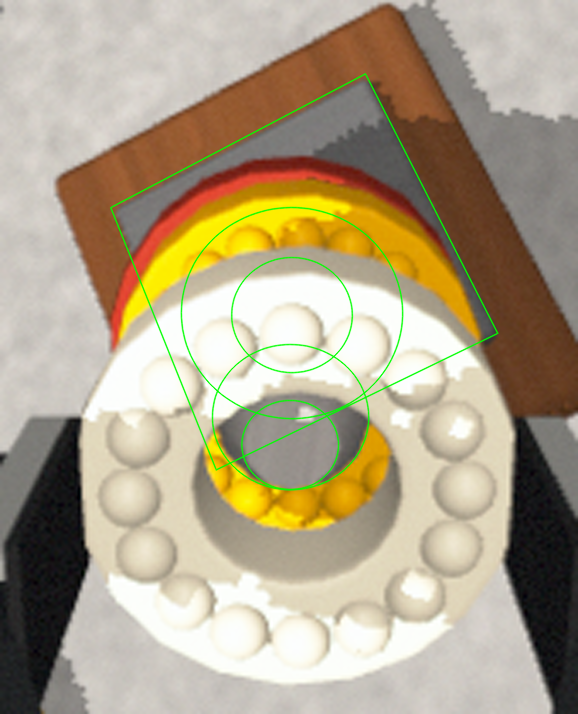

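```bash
python3 -m crank '{"linear":[[-0.0008,0.004,-0.0005],[0,0.008,0],[-0.0003,0.008,0],[0,0,0]],"rot":[[0,0,0.001],[0,0,0],[0,0,0],[0,0,0]]}'; python3 - <<'E'
from aim import *
aim(.032,off=.0215)
E
```

```text
time: 40.05
eef_pos: [0.581, -0.1865, 0.0815]
tcp_rot: [-60.9, 14.2, -156.7]
wrist_force: [0.0, 0.1, -0.5]
finger_gap: 0.0564
rows 1 lin [-0.0005, 0.0095, 0.0007] rot [-0.0014, -0.0002, 0.0015]
path [[0.585, -0.19, 0.074]]
t 40.05 s=0.0415 dx=-0.0008 dz=-0.0001 err rot(tool,deg) [ 0.08  0.01 -0.09] F(x,axial,ey) [ 0.4 -0.7  0.1] gap 0.0564 J [ -2.6  35.3  11.9 123.1 108.   12.6  99.6]
```

```bash
python3 -m crank '{"linear":[[-0.0003,0.005,-0.0003],[0,0.003,0],[0,0,0]],"rot":[[0,0,0],[0,0,0],[0,0,0]]}'; python3 - <<'E'
from aim import *
aim(.032,off=.0215)
E
python3 see.py 25
```

```text
time: 40.42
eef_pos: [0.5844, -0.189, 0.0749]
tcp_rot: [-60.9, 14.2, -156.7]
wrist_force: [0.4, 0.2, -1.1]
finger_gap: 0.0566
rows 1 lin [-0.0001, 0.0017, 0.0009] rot [-0.0017, -0.0002, 0.0013]
path [[0.585, -0.19, 0.074]]
t 40.42 s=0.0337 dx=-0.0008 dz=0.0003 err rot(tool,deg) [ 0.1   0.01 -0.07] F(x,axial,ey) [ 0.3 -0.1  0.4] gap 0.0566 J [ -1.2  36.1  10.4 122.8 109.7  13.5  98.1]
40.525 [ 0.5844 -0.1888  0.0751] [ -60.8514   14.1913 -156.7163] [ 0.0703 -0.2319 -0.2933]
```

View pics/s25.png

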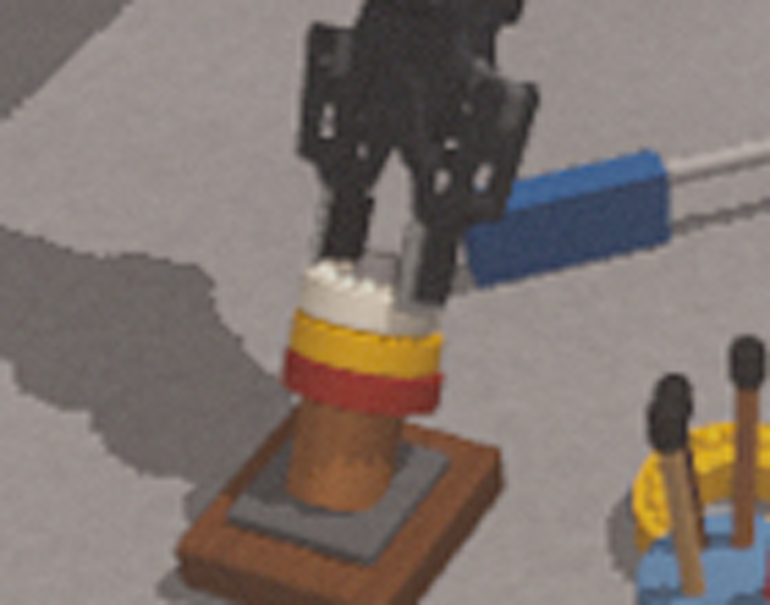

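```bash
python3 -m crank '{"linear":[[0,0.0015,0],[0,0.0015,0],[0,0,0]],"rot":[[0,0,0],[0,0,0],[0,0,0]]}'; python3 - <<'E'
from aim import *
aim(.032,off=.0215)
E
```

```text
time: 40.9
eef_pos: [0.5853, -0.1894, 0.0737]
tcp_rot: [-60.8, 14.3, -156.7]
wrist_force: [-5.6, 3.4, 9.5]
finger_gap: 0.0568
rows 1 lin [0.0003, 0.0002, 0.0009] rot [-0.0021, -0.0001, -0.0004]
path [[0.585, -0.19, 0.074]]
t 40.90 s=0.0322 dx=-0.0006 dz=0.0006 err rot(tool,deg) [0.12 0.01 0.02] F(x,axial,ey) [  0.3 -12.6  -1.3] gap 0.0568 J [ -0.7  36.2   9.8 122.7 110.4  13.9  97.5]
```

Contact at s = 32.2 mm with 12.6 N axial: home. I'll press a little more, release, and retract.

```bash
python3 -m crank '{"linear":[[0,0.001,0],[0,0,0]],"rot":[[0,0,0],[0,0,0]]}'
python3 -m crank '{"linear":[[0,0,0],[0,0,0],[0,0,0]],"rot":[[0,0,0],[0,0,0],[0,0,0]]}' -1
python3 -m crank '{"linear":[[0,-0.02,0],[0,-0.035,0],[0,-0.035,0],[0,-0.025,0],[0,0,0]],"rot":[[0,0,0],[0,0,0],[0,0,0],[0,0,0],[0,0,0]]}'; python3 see.py 26
python3 - <<'E'
from rel import *
p,q,s=pickle.load(open('see26.pkl','rb'))
sh,a,ey=spindle(*V0)
draw(p,V0,'fit26.png',(200,110,360,280),4,[circ(sh+a*.048,a,ey,.03),circ(sh+a*.032,a,ey,.032),circ(sh+a*.016,a,ey,.034)])
t=cap('top','t26.png'); cv2.imwrite('pics/sc26.png',q['img'][:,:,::-1])
E
```

```text
time: 41.15
eef_pos: [0.5853, -0.1894, 0.0736]
tcp_rot: [-60.8, 14.3, -156.7]
wrist_force: [-10.0, 7.6, 16.8]
finger_gap: 0.0565
time: 41.52
eef_pos: [0.5861, -0.1905, 0.0715]
tcp_rot: [-60.8, 14.2, -156.7]
wrist_force: [-0.3, -1.2, 0.1]
finger_gap: 0.0854
time: 42.15
eef_pos: [0.5474, -0.1535, 0.1606]
tcp_rot: [-60.6, 14.4, -156.7]
wrist_force: [0.1, -0.2, -1.7]
finger_gap: 0.0853
42.25 [ 0.5469 -0.1544  0.159 ] [ -60.5836   14.2034 -156.7357] [-0.0485  0.1763  0.1509]
```

View pics/s26.png

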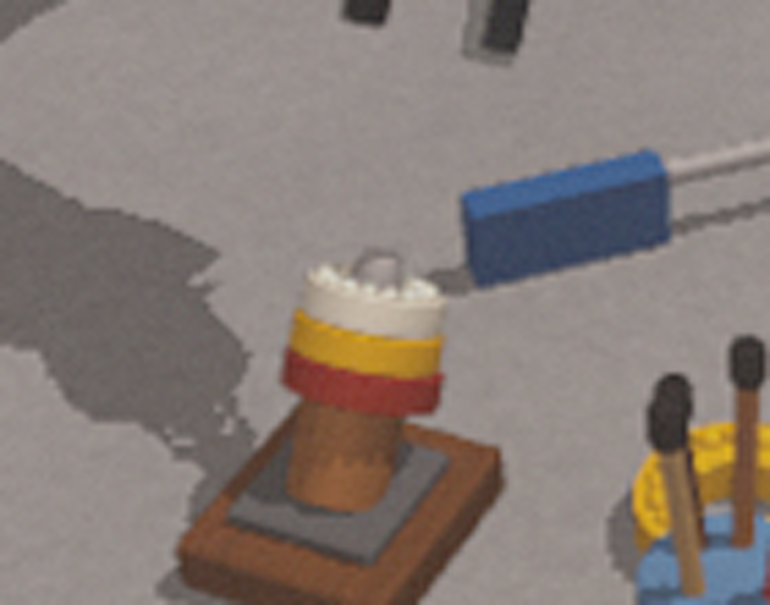

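View pics/fit26.png

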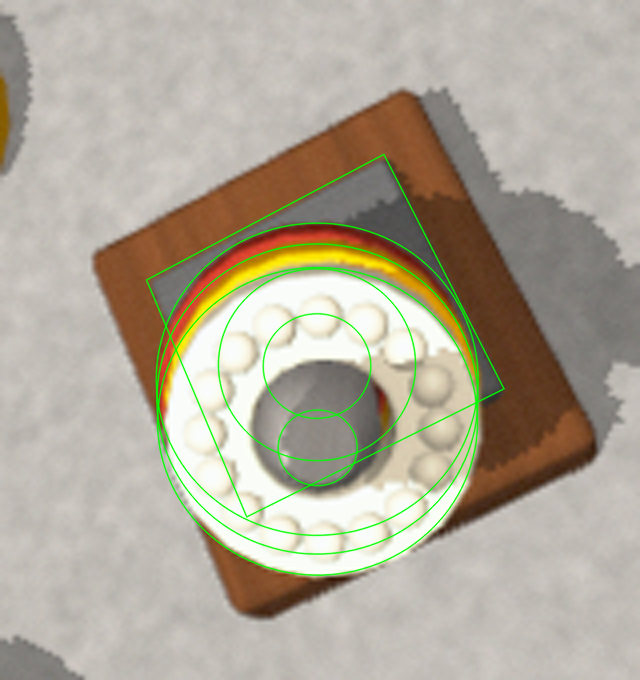

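View pics/t26.png

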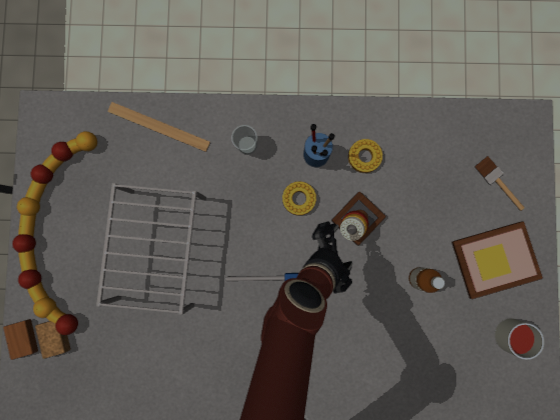

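```bash
python3 - <<'E'
from plant import robot
print(robot.close_job())
E
```

```text
the job is handed in; nothing more can be done
None
```

The three collars are threaded and seated on the spindle in the order red, gold, white, and I handed the job in at about 42 s of the 72 s allowed. I drew the white collar out from under the rack with the hook first, and set the hook aside on the table.

**Seating:** I guided each collar down in the gripper until it met solid contact, and only then let go.

| Collar | Underside above the shoulder at contact | Axial force when contact was detected |
|---|---|---|
| Red | 0.3 mm (expected 0) | 24 N |
| Gold | 16.2 mm (expected 16) | 14 N |
| White | 32.2 mm (expected 32) | 13 N |

I pressed gold and white about 1 mm further before release; the wrist force then read about 21 N in all.

**Last checks:** The final scene and wrist pictures show the stack flush with no gaps, agreeing with the predicted positions to within a few pixels. In the top view the brush jar, bottle, tumbler and the two larger gold rings stand where they were. The gripper was open and clear of everything, with wrist force near zero.

**What went wrong or disagreed:**
- **First grasp of red:** the fingers closed above the collar because they end about 25–30 mm short of the stated tool point. I gripped lower and it held.
- **First insertion of red:** a wrist joint reached its range limit, so I backed off and came in with a different arm posture.
- **Scene camera:** it placed the stand about 8 mm further out (in x) than the wrist camera. I trusted the wrist camera, and the contact positions bore that out.

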